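# Unclip and open the test-lens case on the sloping rest

## Task

Open the grey test-lens case on the sloping rest: flip both orange-tabbed spring clips fully outward off the blue lid, and only then lift the lid (white handle) off. Lay the lid gently, handle up and flat, in the middle of the green mat without dropping it, leave both clips open, let go, and do not disturb or press hard on anything else on the table.

Things in the scene. Friction and masses are not known exactly. Their poses are not given: they have to be found in the camera images.
- case: Grey plastic case, 124 (x) x 170 (y) x 60 mm (z), fixed on the sloping rest. Origin: centre of its underside; z is square to the lid and leans 35 degrees (0.61 rad) from vertical; x points up the slope, y is level. The slope rises roughly to the robot's left, so z leans to its right. A bar hangs over handle and tabs (see stand), so tools must come in leaning like the case's z.
- lid_handle (a point): Middle of the grip bar of the lid's white handle, 80 mm along the lid's x, 16 mm thick (y, to be pinched), 18 mm high (z); 35 mm above the lid's lower face, 27 mm above its top plate. z points out of the lid's top; axes parallel to the case's while the lid is on. With the lid laid flat on a surface this point is 45 mm above that surface.
- lid: Loose blue plastic lid, 136 (x) x 182 (y) x 8 mm, about 0.3 kg. Origin: centre of its lower face, which rests on the case's rim; axes as lid_handle. A 10 mm deep skirt goes round the case with 2 mm play, so draw it off along the case's z.
- clip_left (a joint): Angle of the left (case +y side) sprung clip: 0 closed over the lid, as at the start; 1.4 fully open, swung outward and down. Hinge parallel to the case's x, at z = 28 mm, y = +94.5 mm in the case's frame. Over-centre spring: pushing the tab outward takes about 8 N at first, and less from there on; beyond 0.7 rad it springs open by itself and stays, short of that it springs shut.
- clip_right (a joint): Angle of the right (case -y side) sprung clip: 0 closed over the lid, as at the start; 1.4 fully open, swung outward and down. Hinge parallel to the case's x, at z = 28 mm, y = -94.5 mm in the case's frame. Over-centre spring: pushing the tab outward takes about 8 N at first, and less from there on; beyond 0.7 rad it springs open by itself and stays, short of that it springs shut.
- tab_left (a point): Middle of the left (case +y) clip's orange tab, 60 mm (x) by 6 mm thick (y) by 24 mm (z), 60 mm from the hinge axis; axes as the case's while closed. Closed, it stands square to the lid, its middle 20 mm above the lid's top; below it a steel hook reaches 8 mm inward from the tab over the lid, the hook's upper face 14 mm below this point. Between tab and handle 80 mm of the lid are free.
- tab_right (a point): Middle of the right (case -y) clip's orange tab, 60 mm (x) by 6 mm thick (y) by 24 mm (z), 60 mm from the hinge axis; axes as the case's while closed. Closed, it stands square to the lid, its middle 20 mm above the lid's top; below it a steel hook reaches 8 mm inward from the tab over the lid, the hook's upper face 14 mm below this point. Between tab and handle 80 mm of the lid are free.
- mat_top (a point): Centre of the top face of the green mat, 190 (x) x 240 (y) x 4 mm, fixed flat on the table; z up.
- mat: The same green mat; origin: centre of its underside.
- stand: Sloping grey rest that carries the case, fixed, base plate 260 x 240 mm. Origin on the table straight below the lid's handle; x in the direction in which the slope rises (roughly the robot's left), z up. A black light bar, 20 mm deep and 260 mm long along y, lies straight above this origin, its underside 282 and its top 300 mm above the table, on two arms from posts 155 mm further along x.
- control_pad: Bystander, not to be disturbed: white tonometer control pad with a blue screen, 130 x 110 x 30 mm. Origin: middle of its underside.
- notebook: Bystander, not to be disturbed: black pocket notebook, 120 x 65 x 14 mm. Origin: middle of its underside.
- screwdriver: Bystander, not to be disturbed: screwdriver lying down, 120 mm long. Origin: middle of its underside.
- cleaner: Bystander, not to be disturbed: white bottle of lens cleaner with a blue cap, 52 mm across, 130 mm high. Origin: middle of its underside.
- swab_jar: Bystander, not to be disturbed: glass jar, 60 mm across, 80 mm high. Origin: middle of its underside.
- wrench: Bystander, not to be disturbed: wrench lying down. Origin: middle of its underside.
- parts_tray: Bystander, not to be disturbed: open aluminium tray, 120 x 160 x 30 mm. Origin: middle of its underside.
Things that resemble listed ones, but are neither listed nor needed, are in the scene too. Several things have the shape of the lid; the one meant has the colours described above.

How it is judged (in metres and radians):
On the way, in this order (a step that is already met when the one before it is completed fails the run):
1. both clips are flipped open while the lid still sits on the case (value of joint each of clip_left, clip_right above 1.1 rad and z of lid_handle in the frame of case between 0.088 and 0.103 m and distance between lid_handle and case below 0.105 m), for 0.2 s.
2. the lid is lifted clear of the case in the gripper (z of lid_handle in the frame of case above 0.14 m and contact force between the fingers and lid above 0.5 N), for 0.1 s.
At the end, for the whole second after the job is handed in: Both clips stand open (beyond 1.1 rad) and the lid lies at rest on the green mat, handle up, within 0.08 rad of level, its handle's middle within 35 mm of the mat's centre in plan, let go (value of joint each of clip_left, clip_right above 1.1 rad and horizontal distance between lid_handle and mat_top below 0.035 m and angle between lid_handle's own z axis and vertical below 0.08 rad and height (world z) of lid_handle below 0.055 m and linear speed of lid below 0.02 m/s and contact force between lid and mat above 0.5 N and contact force between the fingers and lid below 0.05 N); the robot touches nothing.
It fails at once if the lid falls freely for more than about a centimetre (contact force between lid and anything else below 0.02 N and linear speed of lid above 0.5 m/s).
It fails at once if the lid is banged or pressed on the mat with more than 90 N (contact force between lid and mat above 90 N).
It fails at once if the robot presses on the rest, the case or a clip with more than 60 N (contact force between any of the fingers, the arm and stand above 60 N).
It fails at once if a bystander is moved by more than 30 mm (distance of any of control_pad, notebook, screwdriver, cleaner, swab_jar, wrench, parts_tray from where it was at the start of the episode above 0.03 m).
It also fails if it takes over 64 s, if anything falls off the work surface, if the arm or the gripper's body presses on something with over 40 N, if the wrist force passes 120 N, or if a joint passes its speed limit or range.

## Robot

A 6-joint arm with a two-finger parallel gripper is mounted at the origin on the work surface. World frame = base frame: x ahead of the robot, y to its left, z up, the work surface at z = 0. Lengths are in mm, angles in rad, forces in N, time in s.
With the tool pointing down it reaches from about 275 to 1000 mm from the base axis. Payload 8.4 kg.
Tool frame: the origin (TCP) lies midway between the tips of the shut fingers; the grasp point (between the pads) lies r.grip_point_offset behind it (r.grip_point_offset is the distance from the TCP to the grasp point, in mm); z points along the fingers, y is the direction in which the jaws open and shut (so a half turn about z gives the same grasp; the last joint's range is limited). The gripper opens to 85 mm and grips with 20 to 120 N. Pads are 22 mm wide; open, the fingers measure 114 mm over their backs; the gripper's body (76 mm by 85 mm) begins 54 mm behind the grasp point. The pads swing forward as they close: fully open they stand 13 mm farther back than shut.
Start: joints at [1.102, 0.353, 1.633, -0, 1.155, -0.002], TCP at [281.268, 558.136, 231.281] pointing down, gripper open.
Joint ranges: [-2.63, 2.63], [-0.92, 2.1], [0.06, 2.66], [-1.3, 4.44], [0, 2.69], [-3.02, 3.02]. Speed limits (rad/s): [2.22, 2.22, 2.79, 3.14, 3.14, 3.14].

## Interface

Orientations are given as [roll, pitch, yaw] about the fixed x, y, z axes, in that order (R = Rz(yaw) Ry(pitch) Rx(roll)).
In Python, from rig import r gives the robot as it stands.
- The arm moves only by the tool move_arm, never from a script. Its argument "targets" is one flat list of numbers, 5 for each row, row after row: the gripper's target within -1 to 1 (fully open at 1, half-way at 0, shut at -1), then the shift along the tool's x, y, z in cm, then the turn about the tool's z in degrees. In form: [gripper, tx, ty, tz, turn, gripper, tx, ty, tz, turn, ...]. A call has 1 to 10 rows; each row is the pose to reach, as a shift and turn from the pose commanded when the call began, along the tool's axes at that moment; what a row does not reach only later rows make up. A row lasts 1/10 s, in which the tool goes at most 50 mm and 8.59 degrees, less where a joint would pass 70% of its speed; a pose out of reach is approached as far as the arm can. A call with a gripper value outside its range is refused whole. The fingers move at their own pace and stop on an object; "squeeze" is the grip in N (left out, the last holds). Time passes only in rows, so rows that repeat a pose let the fingers close. It gives the time, the measured TCP pose, the force and the opening at its end, in the units of the state.
- r.sense(): the state, without advancing time (a new reading comes with each control period).
- r.grab_frame(name): name is "scene" or "top" or "wrist"; returns a dict with "img" (400x640x3 uint8, blue, green, red), "K" (3x3 intrinsics, pixels), "world_to_cam" (4x4, takes a point from world to camera coordinates). Camera axes: x right, y down, z forward; pixel columns grow to the right and rows downward; lengths in mm; the calibration is good to about 2 mm. A picture is of the moment at which its call begins. There is no depth.
- r.sign_off(): hands the job in, once; it reports no verdict.
Trained networks look in a picture, given as the dict that the camera call returned (one of the last four; its "shot" number tells which), for a name from the list of things; names that differ only in an ending like _2 or _b are one class to them, and where a whole thing is asked for, a point or a joint stands for the part that bears it (a point fixed in the world has none). Each returns a list of dicts, best first, with "conf" (0 to 1); they miss things now and then, are a little off and sometimes report something else, mostly with a low value. They report only what shows in the picture. A call takes as long as a camera call. They do not tell look-alikes from the thing itself.
- r.outline_of(picture, thing): "region" (400x640 bool, what is visible of it).
- r.mark_of(picture, thing): "position" ([x, y, z] in mm, in world coordinates, good to about 4 mm: a listed point, or the origin of a listed thing).
The state is a dict: "clock": time; "qpos": joint angles; "qvel": joint speeds; "joint_efforts": joint torques, N m; "eef_pos": TCP position; "tcp_rot": TCP orientation; "contact_force": force on the tool from outside, world axes, zero at the start; "wrist_torque": the same for the moment, N m; "opening": opening from 0.0 (shut) to 1.0 (fully open).
Only numpy, scipy, OpenCV 4.12 (cv2) and the standard library are available. Lean on these libraries where they do the work, as an engineer would, in place of code of your own. Each camera call takes 0.05 s, during which the arm holds its last target.

## Working session

There is one attempt and no reset: what is moved stays moved. The work goes in short steps, Python scripts to look and compute and a tool call to move; the robot and the scene stay as the last step left them, time stands still between calls to the robot, and variables do not carry over. Pictures are saved under pics/ and viewed, and the job is handed in when it is done.

Besides the shell and the picture viewer there is one more tool, called after "Call:" in YAML: its name, and indented under it one key for each argument. move_arm: Moves the arm, as the interface text tells. Its arguments: {"type":"object","properties":{"targets":{"type":"array","items":{"type":"number"}},"squeeze":{"type":"number"}},"required":["targets"]}

```bash
ls; mkdir -p pics
python3 - <<'E'
from rig import r
import cv2
print(r.sense(), r.grip_point_offset)
for n in ("scene","top","wrist"):
    f=r.grab_frame(n); cv2.imwrite(f"pics/{n}0.png",f["img"]); print(n,f["K"].tolist(),f["world_to_cam"].round(3).tolist())
    for t in ("lid_handle","tab_left","tab_right","mat_top","case","stand"):
        try: print(t,[(round(d["conf"],2),[round(float(v),1) for v in d["position"]]) for d in r.mark_of(f,t)][:4])
        except Exception as e: print(t,e)
E
```

```text
pics
{'clock': 0.0, 'qpos': array([ 1.10156682e+00,  3.53644091e-01,  1.63413378e+00, -2.28624298e-06,
        1.15520847e+00, -2.37275438e-03]), 'qvel': array([ 5.74208569e-04,  2.93355677e-04, -9.11886915e-04,  1.78412435e-03,
       -4.59774326e-04,  7.89170542e-06]), 'joint_efforts': array([ 1.82539161e-04, -6.05255628e+01, -3.42054427e+01, -7.75833132e-05,
        9.64455830e-03, -4.45273224e-05]), 'eef_pos': array([281.07001907, 557.69758427, 230.5643719 ]), 'tcp_rot': array([-3.14019897e+00, -1.21652368e-06,  2.67473683e+00]), 'contact_force': array([ 0.2818452 ,  0.1001114 , -0.33693705]), 'wrist_torque': array([-0.01217359, -0.00644772, -0.01671357]), 'opening': 0.998628251442011} 18.700000000000003
scene [[393.92302579051943, 0.0, 326.17706975998726], [0.0, 393.92302579051943, 202.42096951354748], [0.0, 0.0, 1.0]] [[-0.592, 0.806, 0.014, 260.768], [0.547, 0.415, -0.727, -200.265], [-0.592, -0.423, -0.686, 1762.29], [0.0, 0.0, 0.0, 1.0]]
lid_handle [(0.9, [512.8, 228.5, 144.5]), (0.75, [170.6, 298.3, 11.8])]
tab_left [(0.41, [417.0, 210.7, 136.4]), (0.39, [543.7, -260.8, -1.
[... 439 characters left out ...]
0.0, 1.0]]
lid_handle [(0.93, [167.5, 302.3, 14.0]), (0.78, [509.9, 229.1, 144.9])]
tab_left [(0.61, [417.0, 208.2, 133.6]), (0.47, [761.6, 42.0, 0.9])]
tab_right [(0.51, [595.8, 257.4, 140.5])]
mat_top [(0.86, [541.2, -267.3, 2.6]), (0.74, [412.9, 208.8, 134.9]), (0.32, [503.6, 243.1, 111.3])]
case [(0.58, [498.0, 276.8, 67.1])]
stand [(0.85, [511.7, 218.9, 1.0]), (0.36, [415.6, 206.1, 137.5])]
wrist [[303.2501602276061, 0.0, 322.9054500964809], [0.0, 303.2501602276061, 206.84209578463253], [0.0, 0.0, 1.0]] [[0.451, 0.892, 0.001, -625.23], [0.851, -0.43, 0.302, -38.091], [0.27, -0.135, -0.953, 378.549], [0.0, 0.0, 0.0, 1.0]]
lid_handle []
tab_left []
tab_right []
mat_top []
case []
stand []
```

View pics/scene0.png

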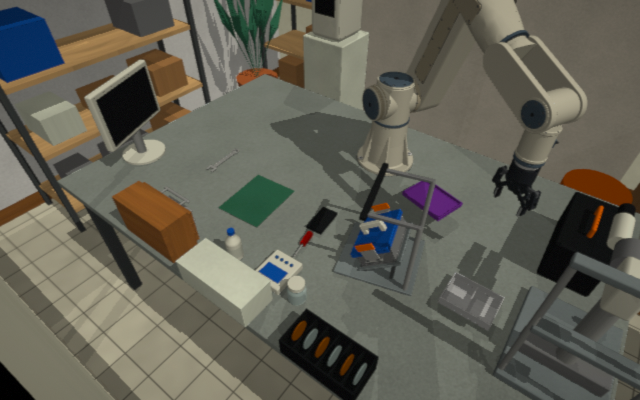

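View pics/top0.png

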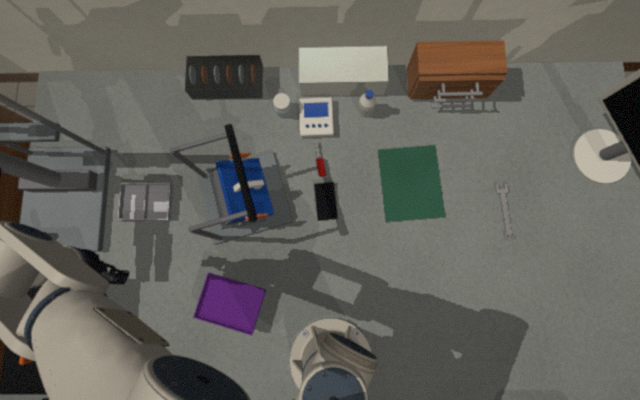

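View pics/wrist0.png

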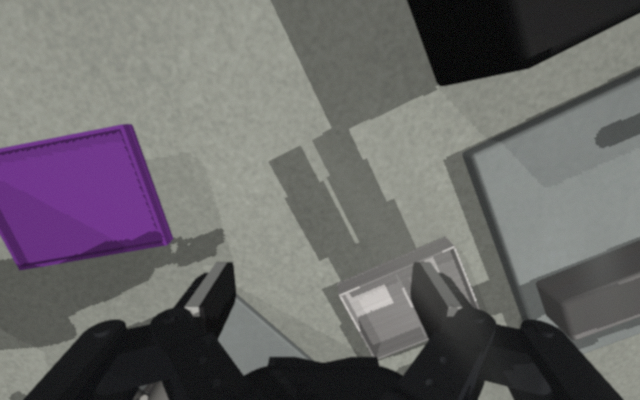

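The top view shows the blue lid at about (243,190), with the white handle at (250,185) under the black bar. The green mat is at (411,183). The purple tray is a look-alike. `move_arm` has no tilt input, so I'll check what the interface documents before moving.

Call:
move_arm:
  targets: [1, 0, 0, 0, 5]

```text
clock: 1.25
eef_pos: [281.2, 558.1, 231.3]
tcp_rot: [-3.142, -0.0, 2.587]
contact_force: [-0.3, 0.8, -0.1]
opening: 1.001
```

View pics/scene0z.png

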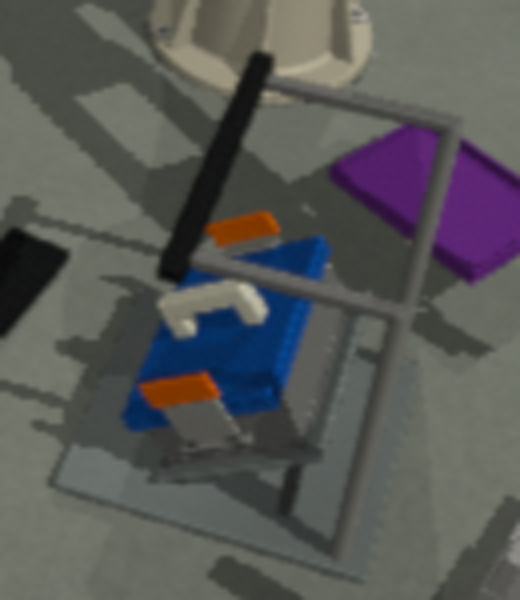

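View pics/top0z.png

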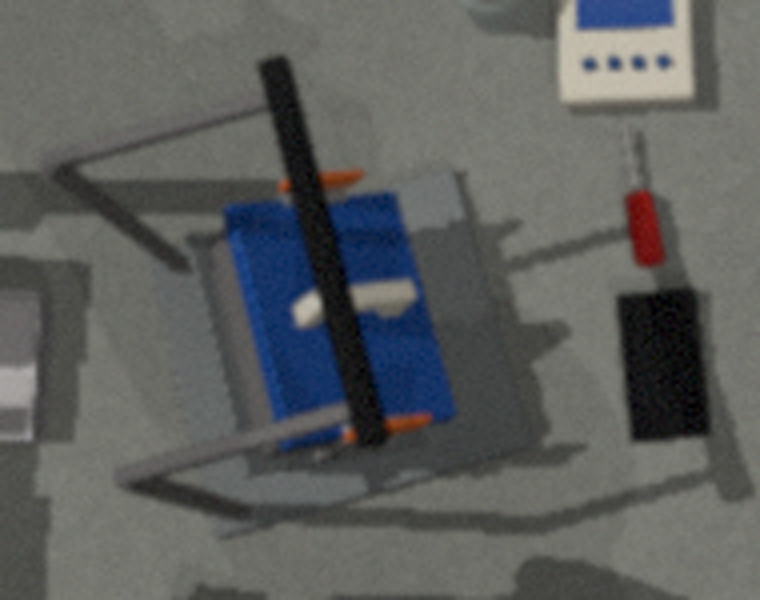

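The posts stand on the robot's left, so the slope direction is confirmed. The moves only translate and turn about the tool's z. I'll go to a free, high place at the case's lean azimuth and see how the arm handles the edge of its reach, which may be a way to tilt the tool.

Call:
move_arm:
  targets: [1, 4, -3, -5, 8, 1, 8, -6, -8, 16, 1, 12, -9, -11, 24, 1, 16, -12, -14, 32, 1, 20, -15, -17, 40, 1, 24, -17, -20, 43, 1, 28, -20, -23, 43, 1, 32, -23, -26, 43, 1, 35, -25, -28, 43, 1, 35, -25, -30, 43]

```text
clock: 2.25
eef_pos: [-130.5, 529.8, 513.1]
tcp_rot: [-3.141, 0.001, 1.838]
contact_force: [0.5, 0.8, -0.2]
opening: 0.999
```

Run:
```python
from rig import r
import cv2
s=r.sense(); print(s["qpos"].round(4),s["eef_pos"],s["tcp_rot"])
f=r.grab_frame("scene"); cv2.imwrite("pics/scene1.png",f["img"])
```

```text
[1.8094e+00 8.5200e-02 1.3762e+00 3.0000e-04 1.6816e+00 1.5425e+00] [-130.49275068  529.77145732  513.14899342] [-3.14125961e+00  1.38457679e-03  1.83766890e+00]
```

View pics/scene1.png

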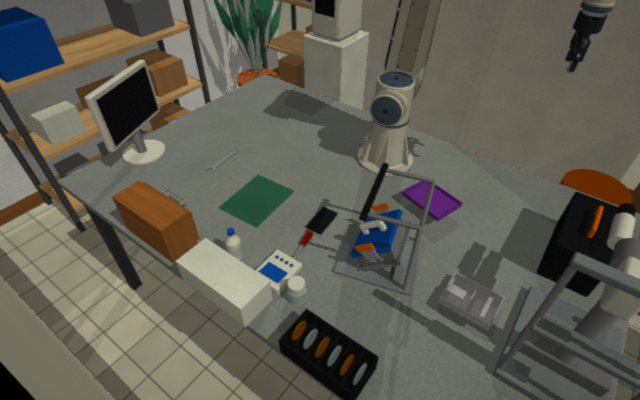

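Call:
move_arm:
  targets: [1, 0, 0, -5, 0, 1, 0, 0, -10, 0, 1, 0, 0, -15, 0, 1, 0, 0, -20, 0, 1, 0, 0, -25, 0, 1, 2, 0, -30, 0, 1, 3, 0, -32, 0, 1, 4, 0, -34, 0]

```text
clock: 3.1
eef_pos: [-137.0, 561.9, 840.2]
tcp_rot: [3.141, -0.007, 1.837]
contact_force: [-0.1, 0.6, 1.2]
opening: 0.998
```

Run:
```python
from rig import r
s=r.sense(); print(s["qpos"].round(4),s["eef_pos"],s["tcp_rot"])
```

```text
[1.8074 0.4703 0.1065 0.     2.558  1.5412] [-137.02737565  561.88527885  840.18771819] [ 3.14139099 -0.00688212  1.83695911]
```

Call:
move_arm:
  targets: [1, 2, 0, -2, 0, 1, 5, 0, -4, 0, 1, 8, 0, -6, 0, 1, 10, 0, -8, 0, 1, 10, 0, -8, 0]

```text
clock: 3.6
eef_pos: [-124.1, 501.1, 869.6]
tcp_rot: [-3.14, 0.051, 1.837]
contact_force: [-0.6, -0.0, -0.0]
opening: 1.0
```

Run:
```python
from rig import r
s=r.sense(); print(s["qpos"].round(4),s["eef_pos"],s["tcp_rot"])
```

```text
[1.8105e+00 4.4440e-01 5.8500e-02 3.0000e-04 2.6897e+00 1.5444e+00] [-124.06081509  501.11262757  869.59245914] [-3.14012446  0.05093452  1.83714629]
```

The arm tilts slightly at its limits. Next I'll see whether that tilt stays once I come back inside its reach.

Call:
move_arm:
  targets: [1, 0, 0, 5, 0, 1, 0, 0, 10, 0, 1, 0, 0, 15, 0, 1, 0, 0, 20, 0, 1, 0, 0, 25, 0, 1, 0, 0, 25, 0]

```text
clock: 4.2
eef_pos: [-121.2, 489.5, 633.7]
tcp_rot: [-3.14, 0.052, 1.837]
contact_force: [0.1, 1.0, 0.4]
opening: 1.003
```

Run:
```python
from rig import r
s=r.sense(); print(s["qpos"].round(4),s["eef_pos"],s["tcp_rot"])
```

```text
[1.8105e+00 6.7000e-02 1.1525e+00 2.0000e-04 1.9745e+00 1.5443e+00] [-121.24881412  489.53616063  633.74060281] [-3.14004356  0.05240599  1.83712153]
```

The tilt persists, so pushing against a joint limit can set the tool's lean. The lower stop of j3 tilts the tool inward. I need that at the opposite azimuth (about -74°), so I'll swing over there high above the table.

Call:
move_arm:
  targets: [1, -3.5, 3.5, 0, 0, 1, -7, 7, 0, 0, 1, -10.5, 10.5, 0, 0, 1, -14, 14, 0, 0, 1, -17.5, 17.5, 0, 0, 1, -21, 21, 0, 0, 1, -24.5, 24.5, 0, 0, 1, -28, 28, 0, 0, 1, -31.5, 31.5, 0, 0, 1, -35, 35, 0, 0]

```text
clock: 5.2
eef_pos: [308.9, 243.9, 654.1]
tcp_rot: [-3.141, 0.053, 1.837]
contact_force: [-0.5, 2.5, 0.0]
opening: 0.997
```

Call:
move_arm:
  targets: [1, -4.8, -1.3, 0, 0, 1, -9.6, -2.6, 0, 0, 1, -14.4, -3.9, 0, 0, 1, -19.2, -5.2, 0, 0, 1, -24, -6.5, 0, 0, 1, -28.8, -7.8, 0, 0, 1, -33.6, -9.1, 0, 0, 1, -38.4, -10.4, 0, 0, 1, -43.2, -11.7, 0, 0, 1, -46, -12.5, 0, 0]

```text
clock: 6.2
eef_pos: [307.0, -232.7, 678.5]
tcp_rot: [-3.14, 0.054, 1.835]
contact_force: [0.6, 0.7, 1.0]
opening: 1.0
```

Call:
move_arm:
  targets: [1, -4.3, -1.8, 1.8, 0, 1, -8.6, -3.6, 3.6, 0, 1, -12.9, -5.4, 5.4, 0, 1, -17.2, -7.2, 7.2, 0, 1, -21.5, -9, 9, 0, 1, -25.8, -10.8, 10.8, 0, 1, -30.1, -12.6, 12.6, 0, 1, -34.4, -14.4, 14.4, 0, 1, -38.7, -16.2, 16.2, 0, 1, -43, -18, 18, 0]

```text
clock: 7.2
eef_pos: [249.2, -702.6, 521.6]
tcp_rot: [-3.14, 0.054, 1.837]
contact_force: [-0.0, -0.1, 0.3]
opening: 1.0
```

Run:
```python
from rig import r
import cv2
s=r.sense(); print(s["qpos"].round(4),s["eef_pos"],s["tcp_rot"])
f=r.grab_frame("scene"); cv2.imwrite("pics/scene2.png",f["img"])
```

```text
[-1.2294  0.4206  0.9292 -0.0056  1.7381 -1.4966] [ 249.23622609 -702.55183781  521.64631032] [-3.14015684  0.05394206  1.83697533]
```

View pics/scene2.png

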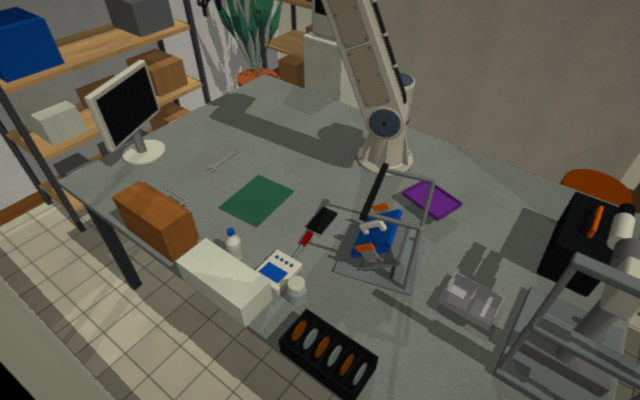

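```bash
cat > h.py <<'E'
import numpy as np
K=np.array([[393.92302579051943, 0.0, 326.17706975998726], [0.0, 393.92302579051943, 202.42096951354748], [0,0,1]])
T=np.array([[-0.592, 0.806, 0.014, 260.768], [0.547, 0.415, -0.727, -200.265], [-0.592, -0.423, -0.686, 1762.29], [0.0, 0.0, 0.0, 1.0]])
def proj(p):
    c=T[:3,:3]@np.array(p)+T[:3,3]; u=K@c; return (u[:2]/u[2]).round(0),c[2].round(0)
E
python3 - <<'E'
from h import *
for p in [(249,-703,520),(226,-850,480),(226,-850,0),(226,-1000,480),(0,-900,0),(600,-830,0)]: print(p,proj(p))
E
```

```text
(249, -703, 520) (array([213.,  17.]), np.float64(1556.0))
(226, -850, 480) (array([195.,  18.]), np.float64(1659.0))
(226, -850, 0) (array([216., 117.]), np.float64(1988.0))
(226, -1000, 480) (array([172.,  10.]), np.float64(1722.0))
(0, -900, 0) (array([241.,  97.]), np.float64(2143.0))
(600, -830, 0) (array([155., 154.]), np.float64(1758.0))
```

Call:
move_arm:
  targets: [1, -4, 0, 0, 0, 1, -8, 0, 0, 0, 1, -12, 0, 0, 0, 1, -16, 0, 0, 0, 1, -20, 0, 0, 0, 1, -24, 0, 0, 0, 1, -28, 0, 0, 0]

```text
clock: 7.95
eef_pos: [299.0, -894.1, 495.3]
tcp_rot: [3.141, 0.089, 1.837]
contact_force: [-0.2, 0.1, 1.7]
opening: 0.999
```

Run:
```python
from rig import r
s=r.sense(); print(s["qpos"].round(4),s["eef_pos"],s["tcp_rot"])
```

```text
[-1.2481  0.9507  0.061  -0.0051  2.0411 -1.5169] [ 298.96080359 -894.14286643  495.34974926] [3.1411488  0.08889254 1.83710511]
```

Pushing outward at full stretch tilts the tool outward. So I need to do the push on the left, at azimuth 105.6°, and stay high. Swinging back.

Call:
move_arm:
  targets: [1, 4.6, 1.3, -1.4, 0, 1, 9.2, 2.6, -2.8, 0, 1, 13.8, 3.9, -4.2, 0, 1, 18.4, 5.2, -5.6, 0, 1, 23, 6.5, -7, 0, 1, 27.6, 7.8, -8.4, 0, 1, 32.2, 9.1, -9.8, 0, 1, 36.8, 10.4, -11.2, 0, 1, 41.4, 11.7, -12.6, 0, 1, 46, 13, -14, 0]

```text
clock: 8.95
eef_pos: [299.5, -439.8, 594.9]
tcp_rot: [3.137, 0.103, 1.837]
contact_force: [1.1, -0.0, 0.7]
opening: 0.999
```

Call:
move_arm:
  targets: [1, 4.7, 1.3, -0.4, 0, 1, 9.4, 2.6, -0.8, 0, 1, 14.1, 3.9, -1.2, 0, 1, 18.8, 5.2, -1.6, 0, 1, 23.5, 6.5, -2, 0, 1, 28.2, 7.8, -2.4, 0, 1, 32.9, 9.1, -2.8, 0, 1, 37.6, 10.4, -3.2, 0, 1, 42.3, 11.7, -3.6, 0, 1, 47, 13, -4, 0]

```text
clock: 9.95
eef_pos: [300.4, 41.0, 590.1]
tcp_rot: [3.128, 0.093, 1.836]
contact_force: [1.3, -0.9, -0.1]
opening: 0.998
```

Call:
move_arm:
  targets: [1, 4.6, -1.9, -1.1, 0, 1, 9.2, -3.8, -2.2, 0, 1, 13.8, -5.7, -3.3, 0, 1, 18.4, -7.6, -4.4, 0, 1, 23, -9.5, -5.5, 0, 1, 27.6, -11.4, -6.6, 0, 1, 32.2, -13.3, -7.7, 0, 1, 36.8, -15.2, -8.8, 0, 1, 41.4, -17.1, -9.9, 0, 1, 46, -19, -11, 0]

```text
clock: 10.95
eef_pos: [12.1, 416.3, 653.4]
tcp_rot: [3.138, 0.081, 1.838]
contact_force: [0.7, 0.9, -0.1]
opening: 1.001
```

Call:
move_arm:
  targets: [1, 4.6, -1.9, -1.1, 0, 1, 9.2, -3.8, -2.2, 0, 1, 13.8, -5.7, -3.3, 0, 1, 18.4, -7.6, -4.4, 0, 1, 23, -9.5, -5.5, 0, 1, 27.6, -11.4, -6.6, 0, 1, 29, -12, -7.5, 0]

```text
clock: 11.65
eef_pos: [-181.7, 670.6, 699.0]
tcp_rot: [3.141, 0.085, 1.839]
contact_force: [-0.2, 1.2, 0.3]
opening: 0.997
```

Run:
```python
from rig import r
s=r.sense(); print(s["qpos"].round(4),s["eef_pos"],s["tcp_rot"])
```

```text
[ 1.8337e+00  5.6260e-01  3.2690e-01 -1.1000e-03  2.3370e+00  1.5649e+00] [-181.72497967  670.56583616  698.98026574] [3.14122303 0.08480274 1.83882947]
```

Call:
move_arm:
  targets: [1, 4.4, 0, -2.4, 0, 1, 8.8, 0, -4.8, 0, 1, 13.2, 0, -7.2, 0, 1, 17.6, 0, -9.6, 0, 1, 22, 0, -12, 0, 1, 26.4, 0, -14.4, 0, 1, 30.8, 0, -16.8, 0, 1, 35.2, 0, -19.2, 0, 1, 39.6, 0, -21.6, 0, 1, 44, 0, -24, 0]

```text
clock: 12.65
eef_pos: [-201.3, 746.9, 656.7]
tcp_rot: [3.141, 0.06, 1.837]
contact_force: [-0.2, -0.2, -0.7]
opening: 1.0
```

Run:
```python
from rig import r
import cv2
s=r.sense(); print(s["qpos"].round(4),s["eef_pos"],s["tcp_rot"])
f=r.grab_frame("scene"); cv2.imwrite("pics/scene3.png",f["img"])
```

```text
[ 1.8325e+00  7.6280e-01  5.8200e-02 -1.5000e-03  2.3807e+00  1.5652e+00] [-201.25478723  746.91111317  656.66393213] [3.14086295 0.06008055 1.83709564]
```

View pics/scene3.png

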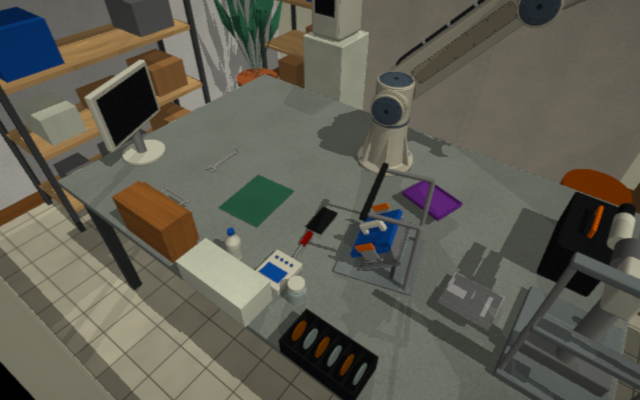

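Only about 0.025 rad came from that call, so the ratchet works per call. I'll use short pushes and go more horizontal.

Call:
move_arm:
  targets: [1, 5, 0, 0, 0]

```text
clock: 12.8
eef_pos: [-207.8, 770.5, 637.2]
tcp_rot: [3.141, 0.037, 1.837]
contact_force: [0.1, 0.6, -0.0]
opening: 1.002
```

Call:
move_arm:
  targets: [1, 10, 0, 0, 0]

```text
clock: 12.9
eef_pos: [-215.0, 796.9, 612.8]
tcp_rot: [3.141, 0.015, 1.837]
contact_force: [0.2, 0.8, -0.4]
opening: 1.005
```

Call:
move_arm:
  targets: [1, 10, 0, 0, 0, 1, 20, 0, 0, 0]

```text
clock: 13.1
eef_pos: [-226.1, 836.8, 571.2]
tcp_rot: [3.141, -0.014, 1.837]
contact_force: [-0.4, -0.3, 0.1]
opening: 0.998
```

Run:
```python
from rig import r
s=r.sense(); print(s["qpos"].round(4),s["eef_pos"],s["tcp_rot"])
```

```text
[ 1.8333e+00  8.6520e-01  5.8200e-02 -1.1000e-03  2.2041e+00  1.5662e+00] [-226.06248559  836.8376986   571.1978399 ] [ 3.14063547 -0.01406193  1.83722902]
```

Call:
move_arm:
  targets: [1, 4.2, 0, -2.7, 0]

```text
clock: 13.2
eef_pos: [-228.6, 845.8, 569.5]
tcp_rot: [3.141, -0.038, 1.837]
contact_force: [-0.9, -0.4, -0.9]
opening: 0.997
```

Call:
move_arm:
  targets: [1, 4.2, 0, -2.7, 0]

```text
clock: 13.3
eef_pos: [-230.5, 852.4, 579.5]
tcp_rot: [3.14, -0.077, 1.837]
contact_force: [-0.5, 1.0, 1.2]
opening: 1.005
```

Call:
move_arm:
  targets: [1, 8.4, 0, -5.4, 0]

```text
clock: 13.4
eef_pos: [-232.4, 858.8, 587.7]
tcp_rot: [3.14, -0.112, 1.837]
contact_force: [0.7, -0.2, 0.1]
opening: 1.003
```

Call:
move_arm:
  targets: [1, 8.4, 0, -5.4, 0]

```text
clock: 13.5
eef_pos: [-234.2, 865.3, 595.1]
tcp_rot: [3.14, -0.145, 1.837]
contact_force: [-0.1, 0.1, 0.6]
opening: 1.002
```

Call:
move_arm:
  targets: [1, 4.8, 0, -1.8, 0]

```text
clock: 13.6
eef_pos: [-237.4, 876.7, 596.4]
tcp_rot: [3.14, -0.178, 1.837]
contact_force: [0.2, -0.6, -0.9]
opening: 1.001
```

Call:
move_arm:
  targets: [1, 4.8, 0, -1.8, 0]

```text
clock: 13.7
eef_pos: [-240.7, 888.4, 596.7]
tcp_rot: [3.14, -0.21, 1.837]
contact_force: [0.1, 0.0, 0.3]
opening: 1.004
```

Call:
move_arm:
  targets: [1, 4.8, 0, -1.5, 0]

```text
clock: 13.8
eef_pos: [-244.0, 900.3, 597.4]
tcp_rot: [3.14, -0.243, 1.837]
contact_force: [0.3, 0.4, 0.1]
opening: 0.999
```

Call:
move_arm:
  targets: [1, 4.8, 0, -1.5, 0]

```text
clock: 13.9
eef_pos: [-247.1, 911.6, 599.2]
tcp_rot: [3.14, -0.276, 1.838]
contact_force: [-0.3, -0.7, 0.2]
opening: 0.999
```

Call:
move_arm:
  targets: [1, 4.8, 0, -1.2, 0]

```text
clock: 14.0
eef_pos: [-250.4, 923.2, 601.0]
tcp_rot: [3.14, -0.31, 1.838]
contact_force: [-0.4, -0.3, 0.7]
opening: 1.0
```

Call:
move_arm:
  targets: [1, 4.8, 0, -1.2, 0]

```text
clock: 14.1
eef_pos: [-253.5, 934.4, 603.5]
tcp_rot: [3.14, -0.343, 1.838]
contact_force: [-0.1, -0.7, 0.3]
opening: 1.004
```

Call:
move_arm:
  targets: [1, 4.8, 0, -1, 0]

```text
clock: 14.2
eef_pos: [-256.6, 945.5, 606.6]
tcp_rot: [3.14, -0.376, 1.838]
contact_force: [-0.2, -0.6, -1.0]
opening: 0.998
```

Call:
move_arm:
  targets: [1, 4.8, 0, -1, 0]

```text
clock: 14.3
eef_pos: [-259.5, 955.9, 610.7]
tcp_rot: [3.14, -0.41, 1.838]
contact_force: [-0.2, 0.3, -0.1]
opening: 1.001
```

Call:
move_arm:
  targets: [1, 4.8, 0, -0.8, 0]

```text
clock: 14.4
eef_pos: [-262.4, 966.3, 615.0]
tcp_rot: [3.14, -0.444, 1.838]
contact_force: [0.7, 0.3, 0.6]
opening: 1.0
```

Call:
move_arm:
  targets: [1, 4.8, 0, -0.8, 0]

```text
clock: 14.5
eef_pos: [-265.2, 976.1, 620.3]
tcp_rot: [3.14, -0.477, 1.838]
contact_force: [0.5, 0.5, -0.5]
opening: 1.003
```

Call:
move_arm:
  targets: [1, 4.8, 0, -0.8, 0]

```text
clock: 14.6
eef_pos: [-267.6, 984.9, 627.0]
tcp_rot: [3.139, -0.511, 1.838]
contact_force: [0.1, -0.3, 0.6]
opening: 1.003
```

Call:
move_arm:
  targets: [1, 4.8, 0, -0.8, 0]

```text
clock: 14.7
eef_pos: [-269.9, 992.9, 635.2]
tcp_rot: [3.139, -0.544, 1.838]
contact_force: [0.7, -0.4, -0.3]
opening: 1.001
```

Call:
move_arm:
  targets: [1, 4.8, 0, -0.8, 0]

```text
clock: 14.8
eef_pos: [-271.9, 1000.0, 644.6]
tcp_rot: [3.139, -0.578, 1.838]
contact_force: [0.2, -0.6, 0.4]
opening: 1.004
```

Call:
move_arm:
  targets: [1, -3, 0, 0, 0, 1, -5, 0, 0, 0]

```text
clock: 15.0
eef_pos: [-263.5, 969.5, 622.7]
tcp_rot: [3.139, -0.579, 1.838]
contact_force: [-0.3, 0.7, 0.9]
opening: 1.0
```

Run:
```python
from rig import r
s=r.sense(); print(s["qpos"].round(4),s["eef_pos"],s["tcp_rot"])
```

```text
[ 1.8349e+00  6.5970e-01  4.5180e-01 -5.0000e-04  1.4512e+00  1.5681e+00] [-263.54228204  969.52672087  622.71958342] [ 3.13925353 -0.57892413  1.83822858]
```

Call:
move_arm:
  targets: [1, 5, 0, 0, 0, 1, 9.8, 0, -0.8, 0]

```text
clock: 15.2
eef_pos: [-272.6, 1002.6, 639.8]
tcp_rot: [3.139, -0.58, 1.838]
contact_force: [-0.7, 2.4, 3.7]
opening: 1.004
```

Call:
move_arm:
  targets: [1, -5, 0, 0, 0, 1, -10, 0, 0, 0]

```text
clock: 15.4
eef_pos: [-265.9, 978.3, 625.4]
tcp_rot: [3.139, -0.602, 1.838]
contact_force: [-0.0, 0.9, 1.1]
opening: 0.996
```

Run:
```python
from rig import r
s=r.sense(); print(s["qpos"].round(4),s["eef_pos"],s["tcp_rot"])
```

```text
[ 1.8349e+00  6.6540e-01  4.4570e-01 -6.0000e-04  1.4283e+00  1.5681e+00] [-265.89069168  978.3154009   625.3663865 ] [ 3.13912256 -0.60219672  1.83826585]
```

The lean is 0.602 rad with yaw 1.838, which matches the case (0.61 and about 1.842). Now I'll plan the approach.

```bash
cat >> h.py <<'E'
from scipy.spatial.transform import Rotation as Ro
def Rt(e): return Ro.from_euler('xyz',e).as_matrix()
H=np.array([510.5,229.,144.])
def rel(s,Hh=H):  # tcp in tool axes rel. to handle
    return Rt(s["tcp_rot"]).T@(s["eef_pos"]-Hh)
E
python3 - <<'E'
from rig import r
from h import *
s=r.sense(); R=Rt(s["tcp_rot"]); print(R.round(3))
p=rel(s); print(p.round(1)); 
for w in [(-15,45,-330),(-15,45,-250)]: print(w,(np.array(w)-p).round(1), (H+R@np.array(w)).round(0))
E
```

```text
[[-0.218  0.965 -0.147]
 [ 0.795  0.263  0.547]
 [ 0.566  0.002 -0.824]]
[1037.3 -551.1  127.5]
(-15, 45, -330) [-1052.3   596.1  -457.5] [606.  48. 408.]
(-15, 45, -250) [-1052.3   596.1  -377.5] [594.  92. 342.]
```

Call:
move_arm:
  targets: [1, -4, 2.3, -1.8, 0, 1, -8, 4.6, -3.6, 0, 1, -12, 6.9, -5.4, 0, 1, -16, 9.2, -7.2, 0, 1, -20, 11.5, -9, 0, 1, -24, 13.8, -10.8, 0, 1, -28, 16.1, -12.6, 0, 1, -32, 18.4, -14.4, 0, 1, -36, 20.7, -16.2, 0, 1, -40, 23, -18, 0]

```text
clock: 16.4
eef_pos: [70.5, 617.9, 554.2]
tcp_rot: [3.135, -0.604, 1.841]
contact_force: [1.4, -0.4, -0.1]
opening: 1.001
```

Call:
move_arm:
  targets: [1, -4, 2.3, -1.8, 0, 1, -8, 4.6, -3.6, 0, 1, -12, 6.9, -5.4, 0, 1, -16, 9.2, -7.2, 0, 1, -20, 11.5, -9, 0, 1, -24, 13.8, -10.8, 0, 1, -28, 16.1, -12.6, 0, 1, -32, 18.4, -14.4, 0, 1, -36, 20.7, -16.2, 0, 1, -40, 23, -18, 0]

```text
clock: 17.4
eef_pos: [406.7, 261.7, 477.1]
tcp_rot: [3.132, -0.599, 1.842]
contact_force: [0.4, 0.3, -0.7]
opening: 0.998
```

Call:
move_arm:
  targets: [1, -4, 2.3, -1.8, 0, 1, -8, 4.6, -3.6, 0, 1, -12, 6.9, -5.4, 0, 1, -16, 9.2, -7.2, 0, 1, -20, 11.5, -9, 0, 1, -24, 13, -10, 0]

```text
clock: 18.0
eef_pos: [600.3, 50.1, 424.7]
tcp_rot: [3.132, -0.596, 1.841]
contact_force: [0.1, 1.0, -0.1]
opening: 1.002
```

```bash
cat > look.py <<'E'
import sys
from rig import r
from h import *
import cv2
tag=sys.argv[1]; nets=sys.argv[3:] 
s=r.sense(); print(s["clock"],s["qpos"].round(3),s["eef_pos"].round(1),s["tcp_rot"].round(4),s["opening"]); print("rel",rel(s).round(1))
for cam in sys.argv[2].split(","):
    f=r.grab_frame(cam); cv2.imwrite(f"pics/{cam}{tag}.png",f["img"])
    np.savez(f"{cam}{tag}.npz",K=f["K"],T=f["world_to_cam"])
    for t in nets: print(cam,t,[(round(d["conf"],2),np.round(d["position"],1).tolist()) for d in r.mark_of(f,t)][:3])
E
python3 look.py 4 wrist,scene lid_handle tab_left tab_right
```

```text
18.0 [-0.209  0.323  1.382  0.532  1.708 -0.476] [600.3  50.1 424.7] [ 3.1317 -0.5959  1.8414] 1.0021173184068812
rel [  -5.    42.  -342.1]
wrist lid_handle [(0.74, [510.5, 226.6, 140.8])]
wrist tab_left [(0.77, [419.0, 213.3, 139.6])]
wrist tab_right [(0.58, [597.5, 253.1, 137.1])]
scene lid_handle [(0.96, [170.2, 292.5, 13.0]), (0.67, [510.0, 232.8, 146.3])]
scene tab_left [(0.47, [414.7, 206.0, 137.8])]
scene tab_right [(0.84, [597.7, 259.1, 134.2])]
```

View pics/wrist4.png

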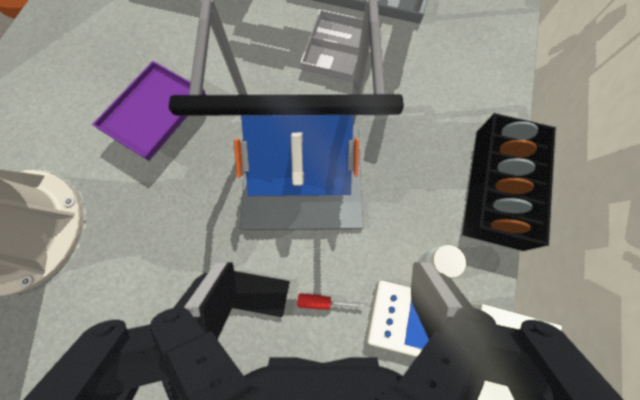

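View pics/scene4.png

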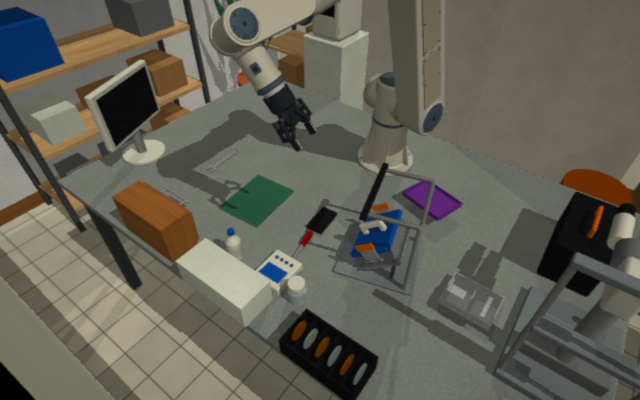

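Run:
```python
from h import *
import cv2
d=np.load("wrist4.npz"); K,T=d["K"],d["T"]
def pj(p): c=T[:3,:3]@p+T[:3,3]; u=K@c; return (u[:2]/u[2]).round(1)
th=.6109
for H0 in [(510.5,229,144)]:
  for yaw in (1.832,1.842):
    xh=np.array([np.cos(yaw),np.sin(yaw),0]); z=-np.sin(th)*xh+np.cos(th)*np.array([0,0,1]); x=np.cos(th)*xh+np.sin(th)*np.array([0,0,1]); y=np.cross(z,x)
    H0=np.array(H0)
    print(yaw,"handle top ends",pj(H0+9*z-40*x),pj(H0+9*z+40*x))
    for sg in (1,-1):
      c=H0-7*z+sg*94.5*y
      print(" tab",sg,"top ends",pj(c+12*z-30*x),pj(c+12*z+30*x))
    print(" lid corners",[pj(H0-27*z-68*x+sg*91*y) for sg in (1,-1)])
im=cv2.imread("pics/wrist4.png")[90:240,210:390]; cv2.imwrite("pics/w4z.png",cv2.resize(im,None,fx=4,fy=4,interpolation=cv2.INTER_CUBIC))
```

```text
1.832 handle top ends [296.2 184. ] [295.1 132.9]
 tab 1 top ends [237.4 177. ] [234.2 138.9]
 tab -1 top ends [355.  177.7] [356.6 139.8]
 lid corners [array([246. , 194.3]), array([350.2, 194.9])]
1.842 handle top ends [296.5 184. ] [295.  132.9]
 tab 1 top ends [237.5 177.6] [234.  139.5]
 tab -1 top ends [355.1 177.2] [356.4 139.2]
 lid corners [array([246.2, 194.8]), array([350.4, 194.4])]
```

View pics/w4z.png

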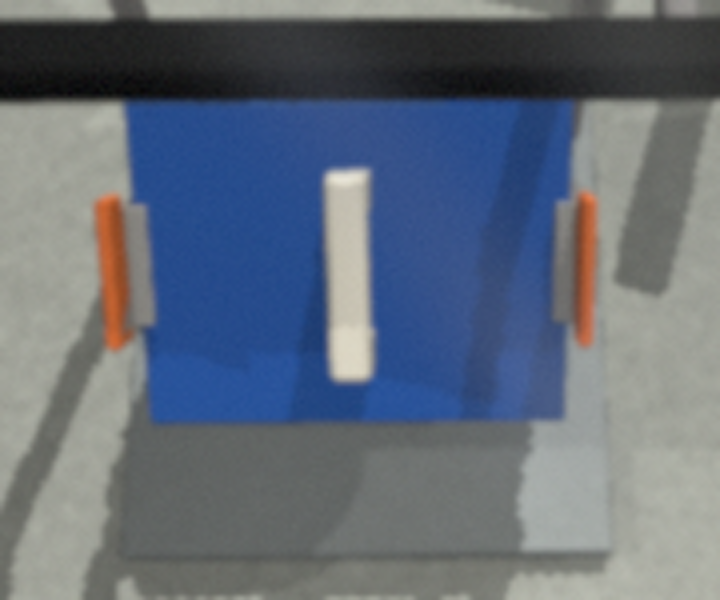

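The wrist view agrees with the model to within about 2.5 mm: handle at (297,159), tabs at (238,158) and (356,158). Going down with shut fingers between the handle and the right tab.

Call:
move_arm:
  targets: [-1, -0.2, 0.2, 4.5, 0, -1, -0.5, 0.4, 9, 0, -1, -0.8, 0.6, 13.5, 0, -1, -1, 0.7, 18, 0, -1, -1, 0.7, 22, 0, -1, -1, 0.7, 25, 0, -1, -1, 0.7, 27, 0, -1, -1, 0.7, 28, 0]

```text
clock: 19.2
eef_pos: [564.2, 200.1, 185.0]
tcp_rot: [3.14, -0.599, 1.84]
contact_force: [0.4, 0.0, -0.1]
opening: 0.003
```

```bash
sed -i 's/^H=.*/H=np.array([512.,229.5,144.])/' h.py; python3 look.py 5 wrist
```

```text
19.2 [ 0.02   0.453  1.743  0.63   1.19  -0.563] [564.2 200.1 185. ] [ 3.1399 -0.5992  1.8399] 0.0026302024502896184
rel [-11.7  42.6 -57.6]
```

View pics/wrist5.png

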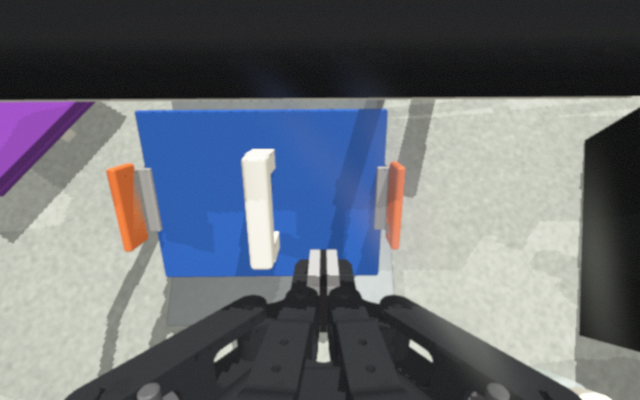

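Call:
move_arm:
  targets: [-1, -0.2, 0.3, 3, 0, -1, -0.4, 0.3, 5.5, 0, -1, -0.4, 0.3, 6.8, 0, -1, -0.4, 0.3, 7.4, 0, -1, -0.4, 0.3, 7.4, 0]

```text
clock: 19.75
eef_pos: [558.7, 236.5, 122.6]
tcp_rot: [3.139, -0.599, 1.839]
contact_force: [0.2, -0.8, -0.4]
opening: -0.002
```

```bash
python3 look.py 6 wrist
```

```text
19.75 [ 0.079  0.531  1.786  0.686  1.065 -0.603] [558.7 236.5 122.6] [ 3.1387 -0.599   1.8389] -0.0022181327293578643
rel [-16.7  46.8  14.6]
```

View pics/wrist6.png

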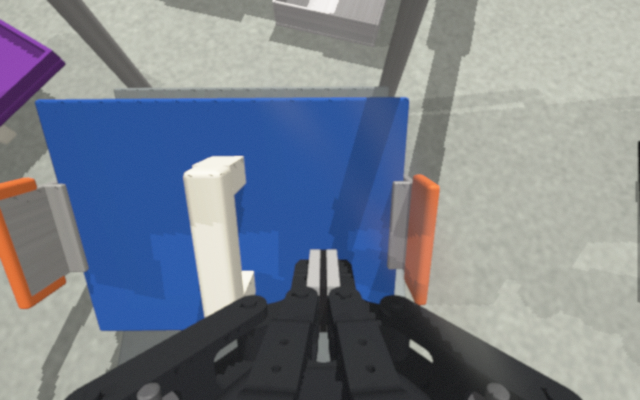

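Call:
move_arm:
  targets: [-1, 0, 1.5, 0, 0, -1, 0, 2.8, 0, 0, -1, 0, 3.8, 0, 0, -1, 0, 4.8, 0, 0, -1, 0, 5.8, 0, 0, -1, 0, 6.8, 0, 0, -1, 0, 7.8, 0, 0, -1, 0, 8.6, 0, 0]

```text
clock: 20.6
eef_pos: [642.6, 259.1, 122.7]
tcp_rot: [3.138, -0.599, 1.838]
contact_force: [-0.4, -0.9, -0.2]
opening: 0.003
```

```bash
python3 look.py 7 wrist
```

```text
20.6 [ 0.102  0.637  1.583  0.663  1.129 -0.52 ] [642.6 259.1 122.7] [ 3.1383 -0.5989  1.8385] 0.002621039578319911
rel [-17.  133.7  14.7]
```

View pics/wrist7.png

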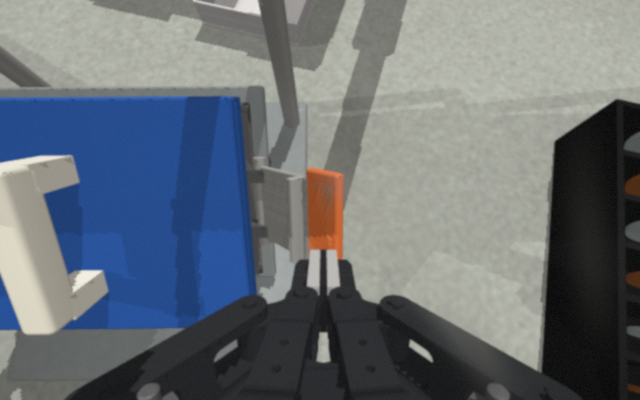

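The right clip has sprung open. On to the left clip.

Call:
move_arm:
  targets: [-1, 0, -0.5, -3.5, 0, -1, 0, -4, -5.5, 0, -1, 0, -9, -5.8, 0, -1, 0, -13.5, -5.8, 0, -1, 0, -17, -5.5, 0, -1, 0, -18, -3, 0, -1, 0, -18, -0.8, 0, -1, 0, -18, 0, 0, -1, 0, -18, 0, 0]

```text
clock: 21.55
eef_pos: [467.9, 212.0, 121.8]
tcp_rot: [3.14, -0.599, 1.838]
contact_force: [-0.5, 0.1, 0.2]
opening: 0.001
```

```bash
python3 look.py 8 wrist
```

```text
21.55 [ 0.046  0.423  1.989  0.709  1.007 -0.695] [467.9 212.  121.8] [ 3.1396 -0.5991  1.8385] 0.0006991889482707381
rel [-16.9 -47.2  15.3]
```

View pics/wrist8.png

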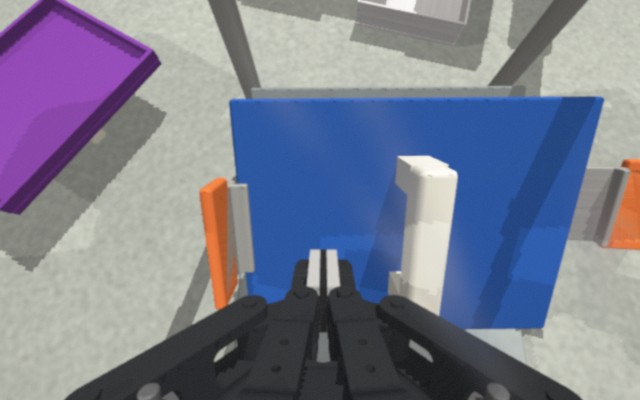

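Call:
move_arm:
  targets: [-1, 0, -1.5, 0, 0, -1, 0, -2.8, 0, 0, -1, 0, -3.8, 0, 0, -1, 0, -4.8, 0, 0, -1, 0, -5.8, 0, 0, -1, 0, -6.8, 0, 0, -1, 0, -7.8, 0, 0, -1, 0, -8.8, 0, 0]

```text
clock: 22.4
eef_pos: [382.9, 188.2, 122.3]
tcp_rot: [3.138, -0.599, 1.839]
contact_force: [0.5, 0.4, -0.7]
opening: 0.0
```

```bash
python3 look.py 9 wrist
```

```text
22.4 [ 0.     0.32   2.168  0.723  0.967 -0.782] [382.9 188.2 122.3] [ 3.1376 -0.5987  1.8387] 0.00031336050223147255
rel [ -16.9 -135.5   14.2]
```

View pics/wrist9.png

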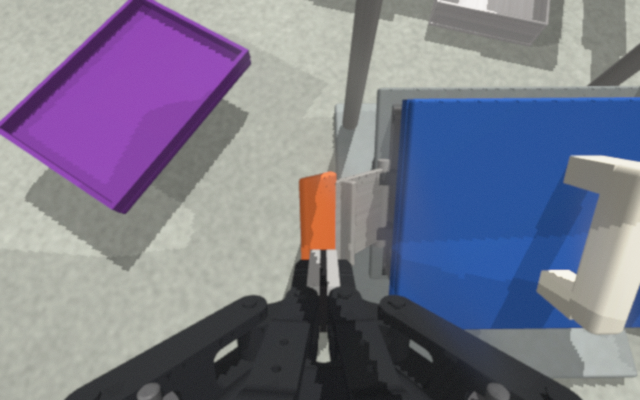

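Both clips are open. Now over to the handle with the gripper open.

Call:
move_arm:
  targets: [-1, 0, 0.5, -3.5, 0, 1, 0, 4, -6, 0, 1, 0.4, 8.5, -6.5, 0, 1, 0.8, 12, -6.5, 0, 1, 0.8, 13.5, -6.5, 0, 1, 0.8, 13.5, -6.5, 0]

```text
clock: 23.05
eef_pos: [522.2, 195.3, 180.2]
tcp_rot: [3.139, -0.599, 1.839]
contact_force: [0.3, 0.3, -0.1]
opening: 0.845
```

```bash
python3 look.py 10 wrist
```

```text
23.05 [ 0.013  0.402  1.841  0.64   1.154 -0.598] [522.2 195.3 180.2] [ 3.1385 -0.5988  1.8393] 0.8452148968609952
rel [ -9.1   0.9 -50. ]
```

View pics/wrist10.png

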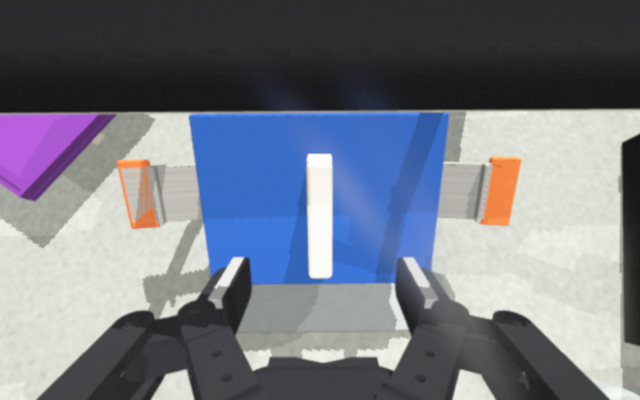

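Call:
move_arm:
  targets: [1, 0, 0, 3, 0, 1, 0, 0, 5, 0, 1, 0, 0, 6.2, 0, 1, 0, 0, 6.7, 0, -1, 0, 0, 6.7, 0, -1, 0, 0, 6.7, 0, -1, 0, 0, 6.7, 0, -1, 0, 0, 6.7, 0, -1, 0, 0, 6.7, 0, -1, 0, 0, 6.7, 0]
  squeeze: 60

```text
clock: 24.1
eef_pos: [511.4, 231.2, 125.5]
tcp_rot: [3.138, -0.599, 1.839]
contact_force: [-0.2, -4.6, 6.1]
opening: 0.18
```

```bash
python3 look.py 11 wrist
```

```text
24.1 [ 0.077  0.469  1.891  0.702  1.032 -0.638] [511.4 231.2 125.5] [ 3.1382 -0.5988  1.8391] 0.1799134583736097
rel [-9.  -0.2 16.3]
```

View pics/wrist11.png

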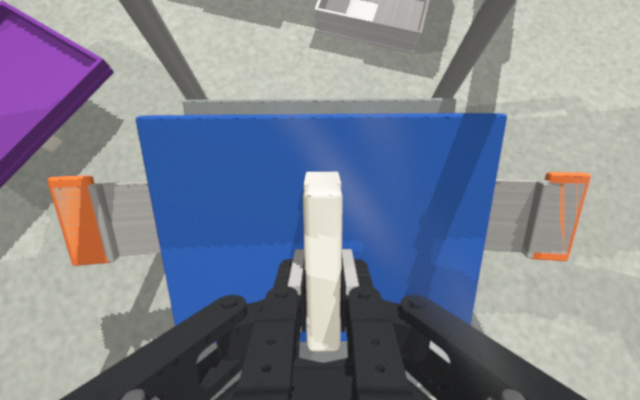

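The handle is gripped at 15 mm opening. Drawing the lid off along the case's z.

Call:
move_arm:
  targets: [-1, 0, 0, -0.5, 0, -1, 0, 0, -1.2, 0, -1, 0, 0, -2.2, 0, -1, 0, 0, -3.4, 0, -1, 0, 0, -4.8, 0, -1, 0, 0, -6, 0, -1, 0, 0, -6, 0]

```text
clock: 24.85
eef_pos: [521.4, 197.9, 176.3]
tcp_rot: [3.135, -0.598, 1.839]
contact_force: [0.4, 0.4, -3.1]
opening: 0.179
```

```bash
python3 look.py 12 wrist,scene
```

```text
24.85 [ 0.017  0.404  1.848  0.645  1.141 -0.601] [521.4 197.9 176.3] [ 3.1354 -0.5982  1.8391] 0.17852339369133077
rel [ -9.1   1.  -45.3]
```

View pics/wrist12.png

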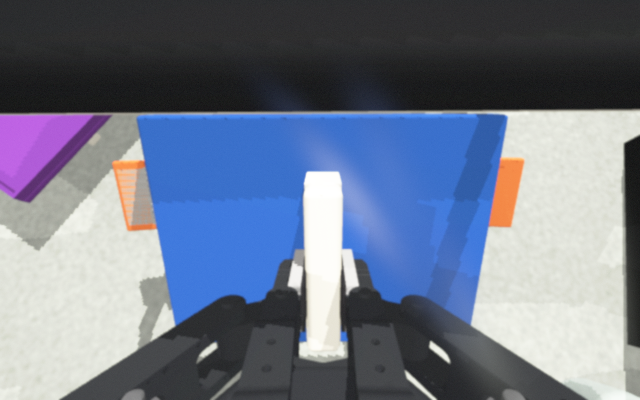

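View pics/scene12.png

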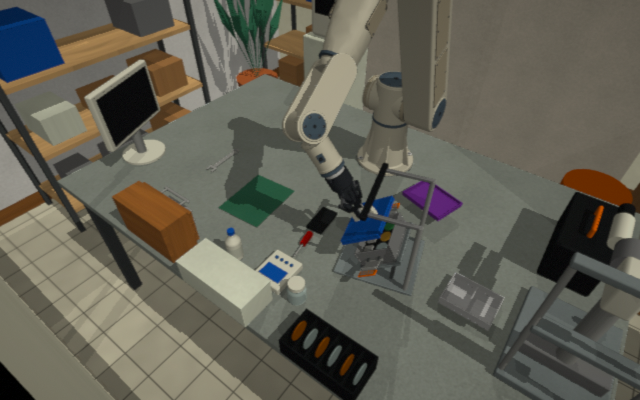

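Run:
```python
from rig import r
from h import *
s=r.sense(); R=Rt(s["tcp_rot"]); p=s["eef_pos"]
print((R@np.array([-200,0,-150])+p).round(0))
q=R@np.array([-200,0,-150])+p
for t in [(270,-640,480),(541,-267,300)]: print(t,(R.T@(np.array(t)-q)).round(0))
```

```text
[586. -42. 186.]
(270, -640, 480) [-241. -461. -522.]
(541, -267, 300) [-105. -102. -210.]
```

Call:
move_arm:
  targets: [-1, -2, 0, -0.5, 0, -1, -5, 0, -2, 0, -1, -8.5, 0, -4.5, 0, -1, -12, 0, -7.5, 0, -1, -15, 0, -11, 0, -1, -18, 0, -14, 0, -1, -20, 0, -15, 0]

```text
clock: 25.65
eef_pos: [587.0, -45.2, 186.2]
tcp_rot: [3.137, -0.597, 1.838]
contact_force: [0.8, -0.3, -2.1]
opening: 0.178
```

Call:
move_arm:
  targets: [-1, -1, -1.5, -2.5, 0, -1, -2.5, -4, -6, 0, -1, -4, -6.8, -9.3, 0, -1, -5.5, -9.6, -12.6, 0, -1, -7, -12.4, -15.9, 0, -1, -8.5, -15.2, -19.2, 0, -1, -10, -18, -22.5, 0, -1, -11.5, -20.8, -25.8, 0, -1, -13, -23.6, -29.1, 0, -1, -14.5, -26.4, -32.4, 0]

```text
clock: 26.65
eef_pos: [409.4, -404.1, 370.7]
tcp_rot: [3.139, -0.601, 1.839]
contact_force: [0.2, -0.7, -2.4]
opening: 0.178
```

Call:
move_arm:
  targets: [-1, -1.5, -2.8, -3.3, 0, -1, -3, -5.6, -6.6, 0, -1, -4.5, -8.4, -9.9, 0, -1, -6, -11.2, -13.2, 0, -1, -7.5, -14, -16.5, 0, -1, -9, -16.8, -18.5, 0, -1, -9.6, -19.7, -19.8, 0]

```text
clock: 27.35
eef_pos: [270.0, -641.0, 478.0]
tcp_rot: [3.138, -0.601, 1.84]
contact_force: [1.0, -0.3, -2.5]
opening: 0.175
```

```bash
python3 look.py 13 scene
```

```text
27.35 [-1.203  0.765  0.574  0.087  2.399 -1.425] [ 270. -641.  478.] [ 3.1381 -0.6008  1.8398] 0.17491311540959756
rel [-450.4 -462.1 -715.2]
```

View pics/scene13.png

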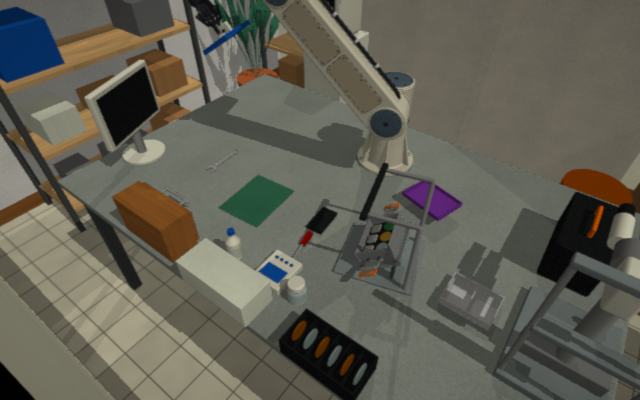

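The lid hangs securely in the gripper and the case is open with both clips out. Now I'll take the tilt off the same way, stretching out on this side.

Call:
move_arm:
  targets: [-1, -1, -3, -1, 0, -1, -4, -6, -3, 0, -1, -8, -8.5, -5.5, 0, -1, -12, -8.5, -8.3, 0, -1, -16, -8.5, -11, 0]

```text
clock: 27.9
eef_pos: [204.7, -722.0, 480.0]
tcp_rot: [3.139, -0.647, 1.838]
contact_force: [1.0, 0.2, -3.1]
opening: 0.174
```

```bash
python3 look.py 14 scene
```

```text
27.9 [-1.299  1.038  0.064  0.012  2.686 -1.557] [ 204.7 -722.   480. ] [ 3.1388 -0.6466  1.8385] 0.17369519360036959
rel [-465.1 -545.8 -773.5]
```

Call:
move_arm:
  targets: [-1, -1, 0, 4, 0, -1, -4, 0, 8, 0, -1, -7, 0, 11, 0, -1, -10, 0, 12, 0]

```text
clock: 28.35
eef_pos: [208.2, -725.7, 332.8]
tcp_rot: [3.139, -0.638, 1.84]
contact_force: [1.2, -1.9, -1.9]
opening: 0.175
```

Call:
move_arm:
  targets: [-1, -4.2, 0, -2.7, 0]

```text
clock: 28.45
eef_pos: [215.8, -752.9, 325.7]
tcp_rot: [3.139, -0.653, 1.841]
contact_force: [0.8, -2.8, -3.6]
opening: 0.177
```

Call:
move_arm:
  targets: [-1, -4.2, 0, -2.7, 0]

```text
clock: 28.55
eef_pos: [222.5, -778.0, 326.8]
tcp_rot: [3.139, -0.63, 1.841]
contact_force: [1.2, -1.8, -1.9]
opening: 0.171
```

```bash
python3 -c "
from rig import r
s=r.sense();print(s['qpos'].round(3),s['eef_pos'],s['tcp_rot'])"
```

```text
[-1.296  1.155  0.135  0.009  2.481 -1.56 ] [ 222.5179796  -777.98907325  326.78105167] [ 3.13865536 -0.62964258  1.84057632]
```

Call:
move_arm:
  targets: [-1, -4.2, 0, -2.7, 0]

```text
clock: 28.65
eef_pos: [210.8, -740.1, 373.0]
tcp_rot: [3.14, -0.786, 1.841]
contact_force: [8.1, -28.6, 20.2]
opening: 0.174
```

Call:
move_arm:
  targets: [-1, -4.2, 0, -2.7, 0]

```text
clock: 28.75
eef_pos: [210.4, -740.9, 372.2]
tcp_rot: [3.14, -0.784, 1.841]
contact_force: [-0.3, 0.3, -1.1]
opening: 0.177
```

Call:
move_arm:
  targets: [-1, -4.2, 0, -2.7, 0]

```text
clock: 28.85
eef_pos: [209.7, -740.8, 364.0]
tcp_rot: [3.14, -0.801, 1.84]
contact_force: [-0.8, 0.7, -1.7]
opening: 0.176
```

Call:
move_arm:
  targets: [-1, -4.2, 0, -2.7, 0]

```text
clock: 28.95
eef_pos: [209.2, -741.8, 353.3]
tcp_rot: [3.14, -0.815, 1.84]
contact_force: [0.3, -0.2, -2.9]
opening: 0.173
```

```bash
python3 -c "
from rig import r
s=r.sense();print(s['qpos'].round(3),s['eef_pos'],s['tcp_rot'])"
```

```text
[-1.299  1.207  0.059  0.007  2.69  -1.563] [ 209.16039312 -741.76532313  353.27283362] [ 3.14049795 -0.81497944  1.83976475]
```

The pose ran into the j5 limit and the tilt went the wrong way. I'll check that the lid is still sitting well and isn't against the arm.

```bash
python3 look.py 15 wrist,scene; python3 -c "
from rig import r
s=r.sense();print(s['contact_force'],s['wrist_torque'],s['joint_efforts'])"
```

```text
28.95 [-1.299  1.207  0.059  0.007  2.69  -1.563] [ 209.2 -741.8  353.3] [ 3.1405 -0.815   1.8398] 0.17289932594900295
rel [-434.7 -549.2 -767. ]
[-0.51617693 -1.38380331 -3.72808742] [-0.67813045 -0.21948375  0.02155498] [ 2.41919579e-01 -1.12487905e+02 -3.72896433e+01  2.26966833e-02
  5.26189104e+00 -8.81353975e-03]
```

View pics/wrist15.png

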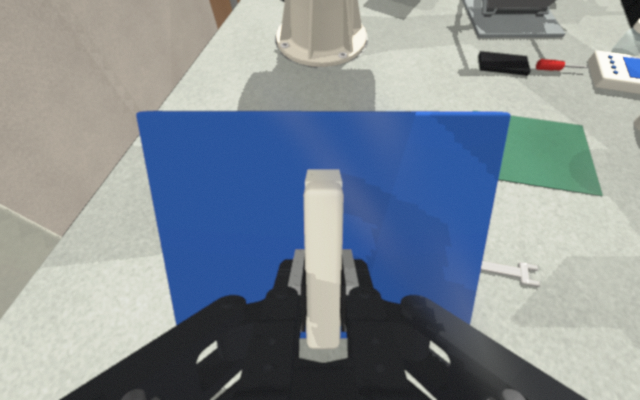

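View pics/scene15.png

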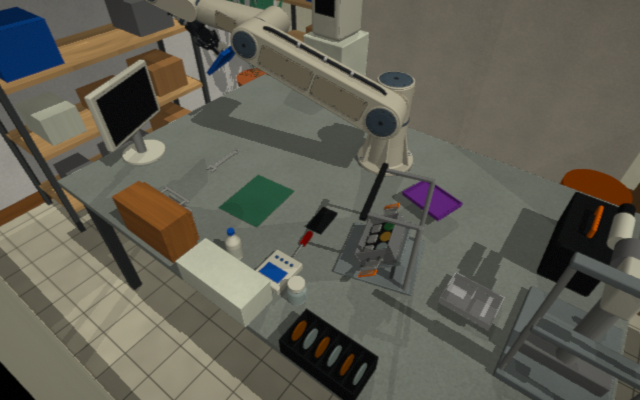

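The lid sits in the grip as before and isn't touching the arm. I'll fold the arm up and in first, then use the j5 stop, which forces the tilt to shrink as the arm rises.

Call:
move_arm:
  targets: [-1, 2, 0, 0, 0, -1, 5, 0, 0, 0, -1, 9, 0, 0, 0, -1, 13.5, 0, 0, 0, -1, 18, 0, 0, 0, -1, 22.5, 0, 0, 0, -1, 27, 0, 0, 0, -1, 31, 0, 0, 0, -1, 33.5, 0, 0, 0]

```text
clock: 29.95
eef_pos: [147.1, -518.0, 600.2]
tcp_rot: [3.141, -0.811, 1.839]
contact_force: [1.2, -0.9, -2.4]
opening: 0.175
```

```bash
python3 -c "
from rig import r
s=r.sense();print(s['qpos'].round(3),s['eef_pos'],s['tcp_rot'])"
```

```text
[-1.299  0.54   0.802  0.007  2.611 -1.562] [ 147.06610319 -518.0193235   600.17363742] [ 3.14059543 -0.81131448  1.8388779 ]
```

Call:
move_arm:
  targets: [-1, 1.2, 0, -3, 0, -1, 3, 0, -7.6, 0]

```text
clock: 30.15
eef_pos: [151.2, -533.3, 635.7]
tcp_rot: [3.14, -0.778, 1.839]
contact_force: [0.4, -0.0, -3.3]
opening: 0.173
```

Call:
move_arm:
  targets: [-1, 1.8, 0, -4.6, 0]

```text
clock: 30.25
eef_pos: [150.6, -531.2, 646.9]
tcp_rot: [3.14, -0.751, 1.839]
contact_force: [0.6, 0.0, -3.0]
opening: 0.172
```

Call:
move_arm:
  targets: [-1, 1.8, 0, -4.6, 0]

```text
clock: 30.35
eef_pos: [149.9, -529.0, 658.5]
tcp_rot: [3.14, -0.72, 1.839]
contact_force: [0.1, -0.0, -2.7]
opening: 0.174
```

```bash
python3 -c "
from rig import r
s=r.sense();print(s['qpos'].round(3),s['eef_pos'],s['tcp_rot'])"
```

```text
[-1.3    0.551  0.62   0.009  2.69  -1.56 ] [ 149.94766196 -528.97284063  658.46583925] [ 3.13958224 -0.72011814  1.8385305 ]
```

Call:
move_arm:
  targets: [-1, 3.9, 0, -3.1, 0]

```text
clock: 30.45
eef_pos: [144.1, -507.9, 677.5]
tcp_rot: [3.139, -0.699, 1.838]
contact_force: [0.6, 0.5, -3.1]
opening: 0.177
```

Call:
move_arm:
  targets: [-1, 3.8, 0, -3.2, 0]

```text
clock: 30.55
eef_pos: [137.8, -484.6, 699.1]
tcp_rot: [3.139, -0.671, 1.838]
contact_force: [-0.6, -0.2, -1.7]
opening: 0.176
```

Call:
move_arm:
  targets: [-1, 3.7, 0, -3.3, 0]

```text
clock: 30.65
eef_pos: [132.0, -463.4, 717.6]
tcp_rot: [3.139, -0.643, 1.838]
contact_force: [0.3, -0.3, -1.5]
opening: 0.176
```

Call:
move_arm:
  targets: [-1, 3.6, 0, -3.4, 0]

```text
clock: 30.75
eef_pos: [126.7, -443.8, 734.0]
tcp_rot: [3.138, -0.615, 1.838]
contact_force: [-0.1, -0.6, -2.7]
opening: 0.174
```

Call:
move_arm:
  targets: [-1, 3.5, 0, -3.5, 0]

```text
clock: 30.85
eef_pos: [121.7, -425.4, 748.9]
tcp_rot: [3.138, -0.587, 1.838]
contact_force: [-0.1, 0.8, -2.3]
opening: 0.175
```

```bash
python3 -c "
from rig import r
s=r.sense();print(s['qpos'].round(3),s['eef_pos'],s['tcp_rot'])"
```

```text
[-1.3    0.316  0.723  0.013  2.69  -1.556] [ 121.71989624 -425.43430221  748.88519574] [ 3.13771742 -0.5874641   1.83805258]
```

Call:
move_arm:
  targets: [-1, 1.5, 0, -4.7, 0]

```text
clock: 30.95
eef_pos: [121.9, -425.8, 759.3]
tcp_rot: [3.137, -0.552, 1.838]
contact_force: [-0.5, -0.6, -2.3]
opening: 0.175
```

Call:
move_arm:
  targets: [-1, 1.3, 0, -4.8, 0]

```text
clock: 31.05
eef_pos: [123.0, -429.8, 766.3]
tcp_rot: [3.137, -0.523, 1.838]
contact_force: [-0.7, -0.8, -3.6]
opening: 0.173
```

Call:
move_arm:
  targets: [-1, 1.1, 0, -4.8, 0]

```text
clock: 31.15
eef_pos: [123.8, -433.0, 774.0]
tcp_rot: [3.136, -0.493, 1.837]
contact_force: [0.2, -0.3, -3.2]
opening: 0.177
```

Call:
move_arm:
  targets: [-1, 0.9, 0, -4.9, 0]

```text
clock: 31.25
eef_pos: [124.6, -436.1, 782.1]
tcp_rot: [3.136, -0.462, 1.837]
contact_force: [-0.1, -0.2, -3.6]
opening: 0.174
```

Call:
move_arm:
  targets: [-1, 0.7, 0, -4.9, 0]

```text
clock: 31.35
eef_pos: [125.4, -439.3, 790.1]
tcp_rot: [3.135, -0.431, 1.837]
contact_force: [-0.1, -0.4, -1.2]
opening: 0.177
```

Call:
move_arm:
  targets: [-1, 0.5, 0, -4.9, 0]

```text
clock: 31.45
eef_pos: [126.3, -442.6, 797.9]
tcp_rot: [3.134, -0.4, 1.837]
contact_force: [-0.6, -0.2, -1.8]
opening: 0.174
```

Call:
move_arm:
  targets: [-1, 0.4, 0, -4.9, 0]

```text
clock: 31.55
eef_pos: [126.9, -445.3, 805.7]
tcp_rot: [3.134, -0.369, 1.837]
contact_force: [0.3, 0.2, -2.5]
opening: 0.174
```

```bash
python3 look.py 16 wrist
```

```text
31.55 [-1.303  0.332  0.489  0.02   2.69  -1.551] [ 126.9 -445.3  805.7] [ 3.1337 -0.369   1.8365] 0.1736110417812283
rel [-274.3 -542.4 -819.8]
```

View pics/wrist16.png

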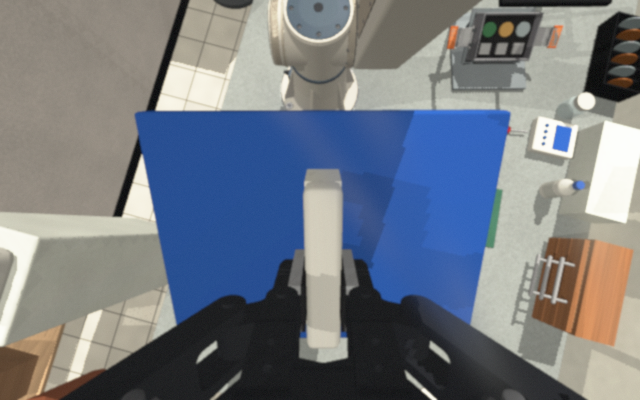

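Call:
move_arm:
  targets: [-1, 2, 0, -4.6, 0]

```text
clock: 31.7
eef_pos: [123.8, -434.4, 816.0]
tcp_rot: [3.133, -0.345, 1.836]
contact_force: [0.5, -0.1, -3.2]
opening: 0.175
```

Call:
move_arm:
  targets: [-1, 1.9, 0, -4.6, 0]

```text
clock: 31.8
eef_pos: [119.6, -419.4, 830.6]
tcp_rot: [3.132, -0.311, 1.836]
contact_force: [0.1, -0.4, -2.3]
opening: 0.172
```

Call:
move_arm:
  targets: [-1, 1.7, 0, -4.7, 0]

```text
clock: 31.9
eef_pos: [116.1, -407.0, 843.5]
tcp_rot: [3.132, -0.278, 1.836]
contact_force: [0.2, -0.2, -2.3]
opening: 0.177
```

Call:
move_arm:
  targets: [-1, 1.6, 0, -4.7, 0]

```text
clock: 32.0
eef_pos: [113.0, -396.1, 854.8]
tcp_rot: [3.131, -0.247, 1.835]
contact_force: [0.2, -0.6, -2.5]
opening: 0.169
```

Call:
move_arm:
  targets: [-1, 1.4, 0, -4.8, 0]

```text
clock: 32.1
eef_pos: [110.3, -386.8, 865.2]
tcp_rot: [3.13, -0.217, 1.835]
contact_force: [-0.3, 0.9, -2.1]
opening: 0.175
```

Call:
move_arm:
  targets: [-1, 1.2, 0, -4.8, 0]

```text
clock: 32.2
eef_pos: [108.0, -378.7, 875.0]
tcp_rot: [3.13, -0.188, 1.835]
contact_force: [-0.4, 0.6, -3.4]
opening: 0.178
```

```bash
python3 -c "
from rig import r
s=r.sense();print(s['qpos'].round(3),s['eef_pos'],s['tcp_rot'])"
```

```text
[-1.307  0.205  0.435  0.027  2.689 -1.547] [ 107.95365833 -378.68543667  875.02453393] [ 3.12952773 -0.18813017  1.83469405]
```

Call:
move_arm:
  targets: [-1, 0.6, 0, -4.9, 0]

```text
clock: 32.3
eef_pos: [106.7, -374.8, 884.1]
tcp_rot: [3.129, -0.158, 1.834]
contact_force: [0.8, 0.6, -2.7]
opening: 0.174
```

Call:
move_arm:
  targets: [-1, 0.4, 0, -4.9, 0]

```text
clock: 32.4
eef_pos: [105.8, -372.4, 892.3]
tcp_rot: [3.128, -0.129, 1.834]
contact_force: [0.8, 0.3, -2.9]
opening: 0.174
```

Call:
move_arm:
  targets: [-1, 0.3, 0, -4.9, 0]

```text
clock: 32.5
eef_pos: [104.7, -369.4, 900.5]
tcp_rot: [3.127, -0.1, 1.833]
contact_force: [0.1, -0.1, -2.1]
opening: 0.175
```

Call:
move_arm:
  targets: [-1, 0.2, 0, -4.9, 0]

```text
clock: 32.6
eef_pos: [103.4, -365.6, 909.0]
tcp_rot: [3.126, -0.071, 1.833]
contact_force: [-0.4, -0.5, -3.0]
opening: 0.174
```

Call:
move_arm:
  targets: [-1, 0, 0, -4.9, 0]

```text
clock: 32.7
eef_pos: [102.1, -362.1, 917.4]
tcp_rot: [3.125, -0.042, 1.833]
contact_force: [-0.8, -0.3, -3.3]
opening: 0.179
```

```bash
python3 -c "
from rig import r
s=r.sense();print(s['qpos'].round(3),s['eef_pos'],s['tcp_rot'])"
```

```text
[-1.315  0.185  0.309  0.037  2.689 -1.543] [ 102.07713073 -362.10679949  917.36894034] [ 3.12538257 -0.04219602  1.83260055]
```

Call:
move_arm:
  targets: [-1, 0, 0, -4.9, 0]

```text
clock: 32.8
eef_pos: [100.5, -357.7, 925.6]
tcp_rot: [3.124, -0.014, 1.832]
contact_force: [-0.4, 0.2, -2.4]
opening: 0.173
```

Call:
move_arm:
  targets: [-1, -0.2, 0, -2.5, 0]

```text
clock: 32.9
eef_pos: [99.7, -355.5, 930.3]
tcp_rot: [3.124, 0.003, 1.832]
contact_force: [0.4, -0.2, -1.9]
opening: 0.175
```

Call:
move_arm:
  targets: [-1, -2, 0, 0, 0, -1, -4, 0, 3, 0, -1, -8, 0, 6, 0]

```text
clock: 33.2
eef_pos: [121.4, -432.5, 870.6]
tcp_rot: [3.124, 0.006, 1.832]
contact_force: [0.6, -0.5, -2.1]
opening: 0.177
```

Run:
```python
from rig import r
from h import *
import cv2
s=r.sense();print(s['clock'],s['qpos'].round(3),s['eef_pos'],s['tcp_rot'])
f=r.grab_frame("top"); cv2.imwrite("pics/top17.png",f["img"])
for t in("mat_top","mat"):print(t,[(round(d["conf"],2),np.round(d["position"],1).tolist()) for d in r.mark_of(f,t)][:3])
o=r.outline_of(f,"mat"); 
for q in o[:2]:
    m=q["region"].astype(np.uint8); ys,xs=np.nonzero(m); print(q["conf"],m.sum(),cv2.minAreaRect(np.c_[xs,ys].astype(np.float32)))
K,T=f["K"],f["world_to_cam"]
def back(u,v,z):
    d=T[:3,:3].T@np.linalg.inv(K)@np.array([u,v,1.]); c=-T[:3,:3].T@T[:3,3]; return c+d*(z-c[2])/d[2]
hsv=cv2.cvtColor(f["img"],cv2.COLOR_BGR2HSV); m=cv2.inRange(hsv,(65,90,30),(95,255,200)); m[:, :360]=0
ys,xs=np.nonzero(m); rect=cv2.minAreaRect(np.c_[xs,ys].astype(np.float32)); print(rect, back(*rect[0],4))
f=r.grab_frame("wrist"); cv2.imwrite("pics/wrist17.png",f["img"])
```

```text
33.2 [-1.314  0.185  0.457  0.029  2.494 -1.552] [ 121.36343781 -432.47026597  870.59095698] [3.12419823 0.00556578 1.83189192]
mat_top [(0.85, [541.6, -266.1, 8.2]), (0.62, [485.1, 9.3, -1.6])]
mat [(0.94, [537.2, -265.7, -2.3])]
0.87 4384 ((410.7000427246094, 183.10000610351562), (75.53715515136719, 60.15684509277344), 82.87498474121094)
((406.4128723144531, 237.62820434570312), (69.26020812988281, 187.26095581054688), 4.844000339508057) [ 363.34216933 -243.31901129    4.        ]
```

View pics/top17.png

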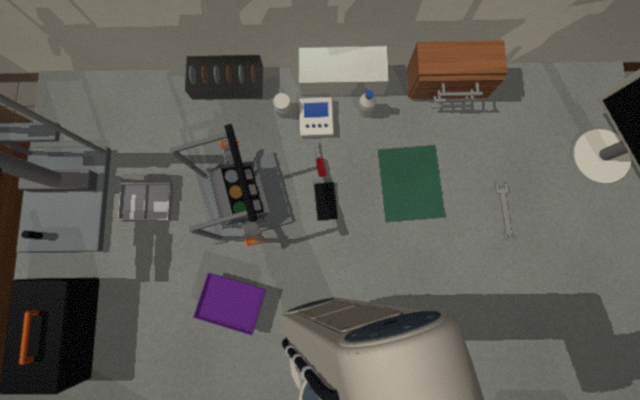

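View pics/wrist17.png

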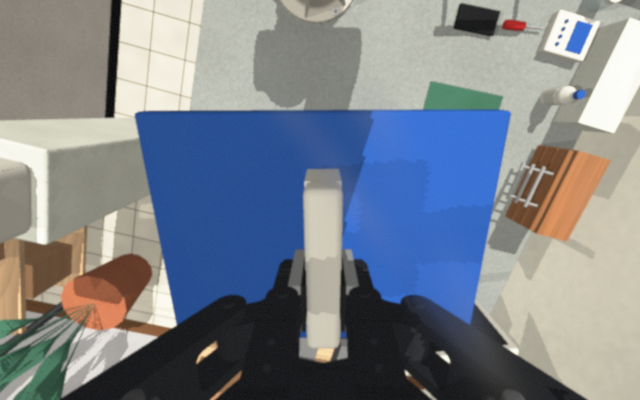

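The tool is level again (pitch 0.006, roll off by 0.017), the lid is still firmly held, and the mat centre is at about (541,-266,4). I'll go over the mat and turn the lid so its long side lies along the mat's.

Call:
move_arm:
  targets: [-1, 0.3, 2, 2.5, 6, -1, 0.6, 4.5, 6, 14, -1, 0.9, 7.1, 10, 22, -1, 1.2, 9.7, 14, 30, -1, 1.5, 12.3, 18, 38, -1, 1.8, 14.9, 22, 46, -1, 2.1, 17.5, 26, 54, -1, 2.4, 20.1, 30, 62, -1, 2.7, 22.7, 34, 70, -1, 3, 25.3, 38, 78]

```text
clock: 34.45
eef_pos: [365.6, -336.7, 493.9]
tcp_rot: [3.136, -0.018, 0.465]
contact_force: [0.2, -0.6, -2.4]
opening: 0.174
```

Run:
```python
from rig import r
from h import *
s=r.sense();print(s['clock'],s['qpos'].round(3),s['eef_pos'],s['tcp_rot'])
print(Rt(s['tcp_rot']).T@(np.array([532,-267,150])-s['eef_pos']), np.degrees(s['tcp_rot'][2]-.1))
```

```text
34.45 [-0.758 -0.007  1.512  0.015  1.626  0.349] [ 365.5661173  -336.6725606   493.87998637] [ 3.13596942 -0.018285    0.46492139]
[173.68834435  10.39167461 347.17764929] 20.908455701414912
```

Call:
move_arm:
  targets: [-1, 1.8, 0.1, 3.8, 6, -1, 3.8, 0.2, 8, 13, -1, 5.8, 0.3, 12, 19, -1, 7.8, 0.5, 16, 21, -1, 9.8, 0.6, 20, 21, -1, 11.8, 0.7, 24, 21, -1, 13.8, 0.8, 28, 21, -1, 15.8, 0.9, 31.5, 21, -1, 17.4, 1, 34, 21, -1, 17.4, 1, 34.7, 21]

```text
clock: 35.45
eef_pos: [531.2, -264.6, 148.0]
tcp_rot: [-3.137, -0.016, 0.105]
contact_force: [-0.9, 0.3, -2.4]
opening: 0.173
```

Run:
```python
from rig import r
from h import *
import cv2
s=r.sense();print(s['clock'],s['qpos'].round(3),s['eef_pos'],s['tcp_rot'],s['contact_force'])
print(Rt(s['tcp_rot']).T@(np.array([532,-267,33])-s['eef_pos']))
for c in("scene","wrist"):
    f=r.grab_frame(c); cv2.imwrite(f"pics/{c}18.png",f["img"])
f=r.grab_frame("scene")
print([(round(d["conf"],2),np.round(d["position"],1).tolist()) for d in r.mark_of(f,"lid_handle")][:3])
f=r.grab_frame("top"); cv2.imwrite(f"pics/top18.png",f["img"])
print([(round(d["conf"],2),np.round(d["position"],1).tolist()) for d in r.mark_of(f,"lid_handle")][:3])
```

```text
35.45 [-0.472  0.39   1.785  0.016  0.956  0.985] [ 531.20746769 -264.57682326  147.98887712] [-3.1368682  -0.01600674  0.10529724] [-0.94023724  0.26720736 -2.41411133]
[ -1.30712626   3.03625402 114.96962354]
[(0.79, [170.9, 297.3, 11.7]), (0.78, [539.1, -263.0, 168.0])]
[(0.9, [539.5, -265.7, 171.5]), (0.64, [169.0, 303.8, 12.4])]
```

View pics/scene18.png

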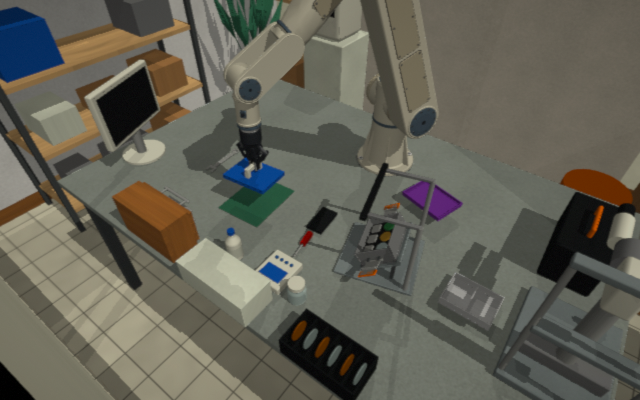

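View pics/wrist18.png

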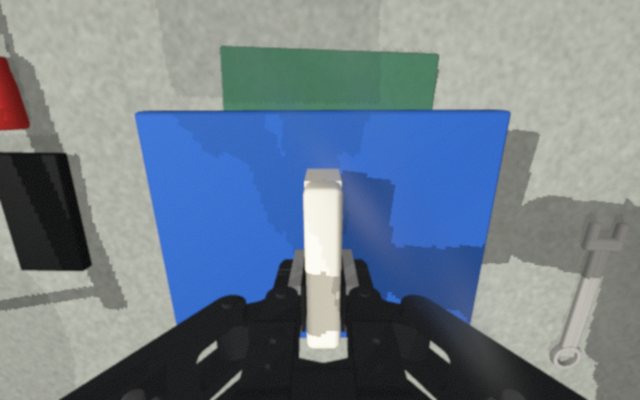

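Call:
move_arm:
  targets: [-1, -0.1, 0.2, 3, 0, -1, -0.1, 0.2, 6, 0, -1, -0.1, 0.3, 8.5, 0, -1, -0.1, 0.3, 9.8, 0, -1, -0.1, 0.3, 10.2, 0, -1, -0.1, 0.3, 10.2, 0]

```text
clock: 36.35
eef_pos: [531.4, -268.4, 48.3]
tcp_rot: [-3.138, -0.018, 0.104]
contact_force: [0.1, 0.3, -2.3]
opening: 0.175
```

Call:
move_arm:
  targets: [-1, 0, 0, 0.3, 0, -1, 0, 0, 0.6, 0, -1, 0, 0, 0.8, 0, -1, 0, 0, 0.8, 0]

```text
clock: 36.75
eef_pos: [531.2, -268.0, 39.6]
tcp_rot: [-3.138, -0.017, 0.104]
contact_force: [-0.1, 0.1, -3.0]
opening: 0.175
```

Call:
move_arm:
  targets: [-1, 0, 0, 0.15, 0, -1, 0, 0, 0.3, 0, -1, 0, 0, 0.4, 0, -1, 0, 0, 0.4, 0]

```text
clock: 37.15
eef_pos: [531.6, -268.0, 35.9]
tcp_rot: [-3.138, -0.018, 0.104]
contact_force: [-0.0, 2.4, 1.3]
opening: 0.176
```

Call:
move_arm:
  targets: [-1, 0, 0, 0.1, 0, -1, 0, 0, 0.2, 0, -1, 0, 0, 0.2, 0]

```text
clock: 37.45
eef_pos: [532.5, -267.9, 34.7]
tcp_rot: [-3.139, -0.019, 0.104]
contact_force: [1.6, 5.2, 10.4]
opening: 0.176
```

Call:
move_arm:
  targets: [-1, 0, 0, 0.1, 0, -1, 0, 0, 0.1, 0]
  squeeze: 20

```text
clock: 37.65
eef_pos: [533.1, -268.0, 34.0]
tcp_rot: [-3.139, -0.02, 0.104]
contact_force: [3.3, 5.0, 11.6]
opening: 0.174
```

```bash
python3 look.py 19 wrist
```

```text
37.65 [-0.476  0.551  1.841  0.02   0.735  0.976] [ 533.1 -268.    34. ] [-3.139  -0.0201  0.104 ] 0.17435716348213873
rel [-32.9 497.3 108. ]
```

View pics/wrist19.png

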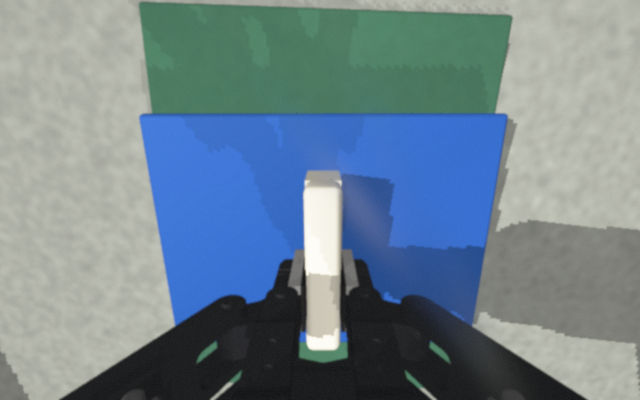

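Run:
```python
from h import *
d=np.load("wrist19.npz"); K,T=d["K"],d["T"]
def back(u,v,z):
    d=T[:3,:3].T@np.linalg.inv(K)@np.array([u,v,1.]); c=-T[:3,:3].T@T[:3,3]; return (c+d*(z-c[2])/d[2]).round(1)
print("mat far corners",back(140,2,4),back(511,16,4)); print("lid far corners",back(140,114,22),back(507,114,22)); print("cam",(-T[:3,:3].T@T[:3,3]).round(0))
print("handle near",back(323,348,58),"far",back(322,185,58))
```

```text
mat far corners [ 652.5 -163.9    4. ] [ 665.3 -348.9    4. ]
lid far corners [ 599.5 -170.8   22. ] [ 617.9 -349.4   22. ]
cam [ 607. -261.  177.]
handle near [ 502.7 -271.1   58. ] far [ 581.2 -262.6   58. ]
```

The lid rests on the mat with its handle middle at about (542,-267), against a mat centre of about (540,-266). I'll let go gently and back off straight up.

Call:
move_arm:
  targets: [-0.5, 0, 0, 0, 0, -0.4, 0, 0, 0, 0, 0, 0, 0, 0, 0, 0.6, 0, 0, 0, 0, 1, 0, 0, 0, 0, 1, 0, 0, 0, 0, 1, 0, 0, 0, 0]

```text
clock: 38.4
eef_pos: [531.3, -268.0, 32.5]
tcp_rot: [-3.138, -0.017, 0.104]
contact_force: [-0.1, -0.0, 0.8]
opening: 1.0
```

```bash
python3 look.py 20 wrist
```

```text
38.4 [-0.477  0.552  1.843  0.018  0.735  0.976] [ 531.3 -268.    32.5] [-3.1381 -0.0171  0.104 ] 0.9998551508091374
rel [-34.3 497.2 109.1]
```

View pics/wrist20.png

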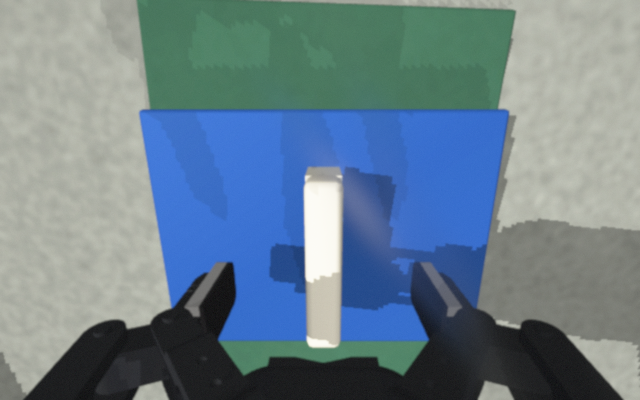

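Call:
move_arm:
  targets: [1, 0, 0, -2, 0, 1, 0, 0, -5, 0, 1, 0, 0, -9, 0, 1, 0, 0, -13.5, 0, 1, 0, 0, -18, 0, 1, 0, 0, -22, 0, 1, 0, 0, -25, 0, 1, 0, 0, -25, 0]

```text
clock: 39.25
eef_pos: [529.1, -270.4, 287.7]
tcp_rot: [3.141, -0.024, 0.104]
contact_force: [0.2, 0.1, 0.0]
opening: 1.001
```

```bash
python3 look.py 21 wrist,scene,top lid_handle mat_top
python3 - <<'E'
import cv2
im=cv2.imread("pics/top21.png")[110:270,160:460]; cv2.imwrite("pics/top21z.png",cv2.resize(im,None,fx=2.6,fy=2.6,interpolation=cv2.INTER_CUBIC))
E
```

```text
39.25 [-0.482  0.246  1.653  0.013  1.222  0.98 ] [ 529.1 -270.4  287.7] [ 3.1406 -0.0238  0.1041] 1.0009582734925917
rel [ -31.5  499.1 -144. ]
wrist lid_handle [(0.85, [540.5, -267.8, 47.1])]
wrist mat_top []
scene lid_handle [(0.94, [171.2, 294.6, 13.3]), (0.7, [538.6, -261.5, 53.2])]
scene mat_top [(0.92, [536.5, -262.0, 2.8]), (0.2, [444.1, -560.8, 0.0])]
top lid_handle [(0.96, [543.9, -264.9, 50.8]), (0.59, [167.2, 298.9, 13.9]), (0.58, [485.2, 9.8, -0.1])]
top mat_top []
```

View pics/wrist21.png

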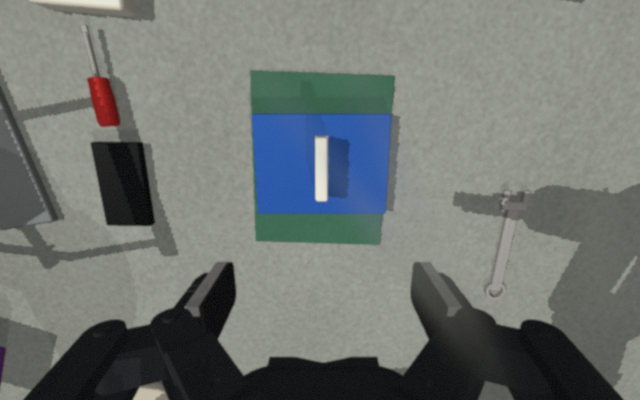

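View pics/top21z.png

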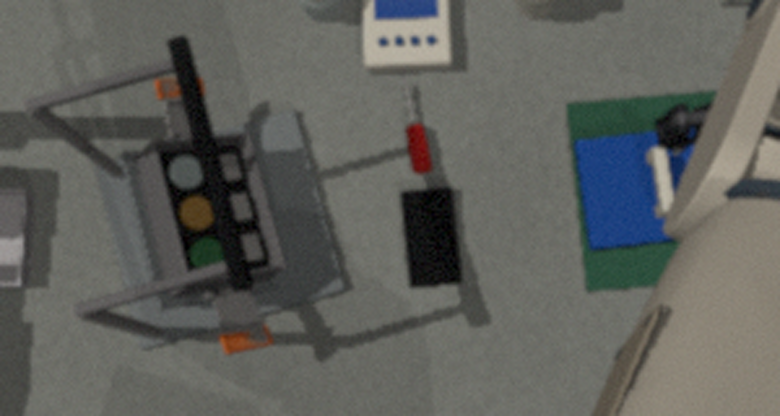

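View pics/scene21.png

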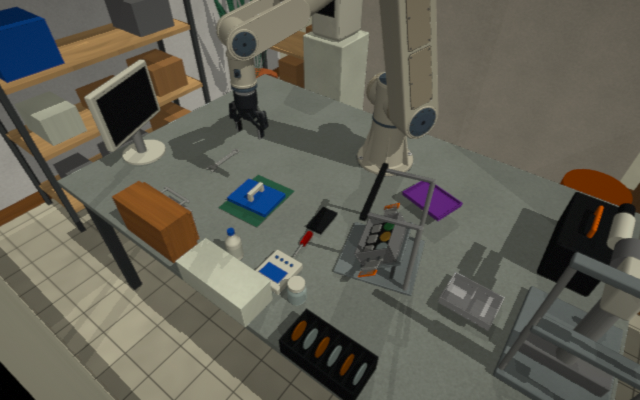

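The lid lies flat and centred on the mat with its handle up at about 49 mm. Both clips stand open, and the bystanders in view are where they were. Handing in.

```bash
python3 -c "
from rig import r
print(r.sign_off())"
```

```text
the job is handed in; nothing more can be done
None
```

The lid is off the case and lying handle up on the green mat, both clips are open, and I handed the job in at about 39 s of the 64 s. `sign_off` reports no verdict, so I only have my own checks to go on.

**What I did:** I leaned the tool to match the case by pushing the arm against its reach limit, since the moves have no tilt input. I flipped the right clip and then the left outward with shut fingers. I then pinched the handle, drew the lid off along the case's z, levelled the tool, set the lid down and let go.

**Last checks:**
- **Lid position:** the handle middle was at about (541, -265, 50) mm, averaged over three cameras. The mat centre is at about (540, -265), so it is a few millimetres off at most. The lid looked flat in the pictures, and the tool was within about 0.02 rad of level when it let go.
- **Clips:** both stood open in the wrist, top and scene pictures. I judged this by eye and did not measure the angles.
- **Gripper:** open, about 25 cm above the lid, touching nothing, with the measured force near zero.
- **Set-down force:** the highest I read while lowering the lid was about 12 N.
- **Bystanders:** those I could see in the last pictures looked unmoved; I did not measure them.

**What went wrong or disagreed:**
- My first attempt to level the tool ran into the wrist joint's limit (joint 5). The tilt jumped to 0.8 rad with a brief 36 N force spike; the lid did not shift in the grip, and I levelled it another way.
- I laid the lid with its 182 mm side along the mat's 190 mm side, having misread which way the mat lies. It still fits, but with only about 4 mm to spare on each side.
- The cameras' handle positions differed by up to about 6 mm.

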